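Clamp a glass paperweight in the ratchet clamp

ROBOT

A 6-joint arm with a two-finger parallel gripper is mounted at the origin on the work surface. World frame = base frame: x ahead of the robot, y to its left, z up, the work surface at z = 0. Lengths are in m, angles in rad, forces in N, time in s.
With the tool pointing down it reaches from about 0.25 to 0.775 m from the base axis. Payload 4 kg.
Tool frame: the origin (TCP) lies midway between the tips of the shut fingers; the grasp point (between the pads) lies 19 mm behind it; z points along the fingers, y is the direction in which the jaws open and shut (so a half turn about z gives the same grasp; the last joint's range is limited). The gripper opens to 94 mm and grips with 3 to 60 N. Pads are 16 mm wide; open, the fingers measure 119 mm over their backs; the gripper's body (75 mm by 177 mm) begins 78 mm behind the grasp point.
Start: joints at [-1.368, 0.087, 1.371, -0, 1.684, -0.103], TCP at [0.166, -0.525, 0.18] pointing down, gripper open.
Joint ranges: [-3.1, 3.1], [-0.76, 2.03], [0.27, 2.55], [-1.08, 4.22], [0.17, 2.65], [-2.57, 2.57]. Speed limits (rad/s): [2.79, 2.79, 3.14, 3.14, 3.14, 3.14].

INTERFACE

Orientations are given as [roll, pitch, yaw] about the fixed x, y, z axes, in that order (R = Rz(yaw) Ry(pitch) Rx(roll)).
In Python, from bench import robot, cams gives the robot as it stands.
- The arm moves only by the tool step_arm, never from a script. Its argument "plan" is a list that holds one entry, the list of rows, each a list of 5 numbers: the shift along the world's x, y, z in mm, then the turn about the world's z in rad, then the opening in per cent of the stroke, from 0 (shut) to 100 (fully open). In form: [[[tx, ty, tz, turn, fingers], ...]]. A call has 1 to 8 rows; each row is the pose to reach, as a shift and turn from the pose commanded when the call began; what a row does not reach only later rows make up. A row lasts 1/12 s, in which the tool goes at most 41.7 mm and 7.16 degrees, less where a joint would pass 70% of its speed; a pose out of reach is approached as far as the arm can. A call with a gripper value outside its range is refused whole. The fingers move at their own pace and stop on an object; the grip force is fixed at half the most. Time passes only in rows, so rows that repeat a pose let the fingers close. It gives the time, the measured TCP pose, the force and the opening at its end, in the units of the state.
- robot.get_obs(): the state, without advancing time (a new reading comes with each control period).
- cams.snapshot(name): name is "side" or "top" or "wrist"; returns a dict with "frame" (420x560x3 uint8, red, green, blue), "camera_matrix" (3x3 intrinsics, pixels), "origin" and "attitude" of the camera in the world; the wrist camera has in their place "T_tool_cam" (4x4, takes a point from camera to tool coordinates, whose origin is the TCP and whose axes are the flange's). Camera axes: x right, y down, z forward; pixel columns grow to the right and rows downward; lengths in m; the calibration is good to about 2 mm. A picture is of the moment at which its call begins: read the wrist's pose just before it. There is no depth.
- robot.close_job(): hands the job in, once; it reports no verdict.
The state is a dict: "time": time; "joint_positions": joint angles; "qvel": joint speeds; "joint_torque": joint torques, N m; "tool_pos": TCP position; "ee_rot": TCP orientation; "wrist_force": force on the tool from outside, world axes, zero at the start; "wrist_torque": the same for the moment, N m; "width": finger opening in m.
Only numpy, scipy, OpenCV 4.12 (cv2) and the standard library are available. Lean on these libraries where they do the work, as an engineer would, in place of code of your own. Each camera call takes 0.05 s, during which the arm holds its last target. There are 200 camera calls.

TASK

Stand the green glass paperweight upright on the cork bed of the orange clamp, between the sprung pad and the V-shaped jaw, and let go of it. Then hold the clamp's handle by its black crossbar and pump it to and fro, a full stroke each time, until the jaw has pushed the glass into the V and the sprung pad is pressed back roughly halfway: feel for the rubber stop at the end of each stroke without forcing the handle against it, move the jaw only with the handle, and never press the pad all the way in. Finally swing the handle back to where it leaned at the start, let go, and leave everything else on the bench alone.

Things in the scene. Friction and masses are not known exactly. Their poses are not given: they have to be found in the camera images.
- green_glass: The solid glass paperweight to be clamped: clear green, round, 52 mm across, 52 mm tall, straight walls from 6 to 34 mm above its foot and a domed top; 0.2 to 0.35 kg. Origin: centre of its underside, z up.
- amber_glass: A paperweight of the same shape in amber glass; not to be touched.
- clamp: The ratchet clamp, orange steel, screwed to the bench, 84 mm wide. Origin on the bench top; its x axis runs along the toothed bar from the handle end towards the V-shaped jaw, y across it, z up. The base plate spans x -230 to 145 mm. The cork bed spans x 12 to 130 mm, 70 mm wide, its top 30 mm above the bench; the V-shaped rubber jaw stands on it at x 90 to 110 mm, its top 80 mm above the bench.
- seat (a point): Where the centre of the paperweight's underside comes to rest once it is pushed home into the V (on the bed, at x 75, z 30 mm of the clamp). Set it down 2 to 8 mm short of here (towards the pad); the clamp pushes it the rest of the way.
- jaw: The moving jaw on its toothed steel bar; it slides along the clamp's x only, and moves only towards the glass: a holding catch keeps every tooth gained. Tooth pitch 8 mm; the first stroke may gain less than a tooth. Its origin coincides with the clamp's origin when fully drawn back. Orange jaw plate 56 mm wide, top 89 mm above the bench. Move it by the handle alone.
- pad_face (a point): Centre of the front face of the black sprung pad (54 mm wide, 48 mm tall, 60 mm above the bench) carried on two brass guide pins in front of the jaw plate. At the start it lies at x 17 to 35 mm of the clamp, which leaves the paperweight 14 to 32 mm of play before it is home in the V.
- pad (a joint): How far the pad is pressed back towards the jaw plate, in m: 0 free, 0.020 fully in. Spring 2 N per mm; each further tooth adds 8 mm (16 N). Halfway is about 0.010.
- lever: The pump handle: an upright orange fork, 100 mm wide, with a crossbar at the top. Origin on its hinge line, 40 mm above the bench; z axis from the hinge to the crossbar, y axis along the clamp's y. At home it leans 0.25 rad from vertical, away from the glass, against a hard back stop. Pushed towards the glass it carries the jaw forward; it stays where it is left.
- lever_hinge (a point): Middle of the hinge line. A stroke ends on a rubber stop at 0.31 to 0.51 rad from home (51 to 84 mm of crossbar travel), different in every set-up; the tooth clicks in only shortly before the stop. Then bring the handle all the way home to catch the next tooth. Push at the crossbar: 2 to 4 N free, up to 9 N as the pad is pressed; on the stop +3 N per mm: keep below 20 N.
- grip (a point): Middle of the black crossbar, a round bar of 18 mm diameter and 94 mm free length along y between the fork's arms, 165 mm from the hinge line (200 mm above the bench at home). Take it from above, fingers along the clamp's x, closed loosely round it (a gap of 20 to 24 mm): a clenched grip fights the arc. Free space of over 100 mm below it.
- head: The dark steel bridge over the toothed bar with the holding catch and the rubber stroke stop, beside the handle. Fixed; where it sits along the clamp differs by a few mm.
- brush: Bench brush lying behind the clamp; leave alone.
- paddle: Wooden shaping paddle; leave alone.
- jacks: Steel two-bladed jacks (glass tongs); leave alone.
- beaker: Empty aluminium cup, 80 mm across, 100 mm tall; leave alone.
- flask: Corked green bottle, 60 mm across, 150 mm tall; leave alone.
- colour_tin: Blue tin, 70 mm across, 50 mm tall; leave alone.

How it is judged:
On the way, in this order (a step that is already met when the one before it is completed fails the run):
1. the green paperweight stands on the bed between pad and V, let go, the pad still unpressed (x of green_glass in the frame of clamp between 0.045 and 0.082 m and y of green_glass in the frame of clamp between -0.012 and 0.012 m and z of green_glass in the frame of clamp between 0.024 and 0.034 m and angle between green_glass's own z axis and vertical below 0.15 rad and contact force between the fingers and green_glass below 0.05 N and value of joint pad below 0.002 m), for 0.2 s.
2. the handle has pumped the jaw until the pad is pressed against the glass (x of green_glass in the frame of clamp between 0.045 and 0.082 m and y of green_glass in the frame of clamp between -0.012 and 0.012 m and z of green_glass in the frame of clamp between 0.024 and 0.034 m and angle between green_glass's own z axis and vertical below 0.15 rad and value of joint pad above 0.0045 m), for 0.2 s.
At the end, for the whole second after the job is handed in: The green paperweight stands upright (within 0.15 rad) on the bed, within 5 mm of its seat in the V, with the pad pressed in 4.5 to 15.5 mm against it; the handle is back within about 17 mm of its home lean; everything released and at rest (all of step 2 and contact force between the fingers and green_glass below 0.05 N and horizontal distance between green_glass and seat below 0.005 m and value of joint pad below 0.0155 m and x of grip in the frame of clamp below -0.183 m and linear speed of green_glass below 0.01 m/s and angular speed of lever below 0.05 rad/s); the robot touches nothing.
It fails at once if the handle is forced against the rubber stop (over about 130 N at the stop, 25 N at the crossbar) (contact force between lever and head above 130 N).
It fails at once if the pad is pressed almost all the way in (over 18.5 mm) (value of joint pad above 0.0185 m).
It fails at once if the jaw or pad is pushed by the robot directly (over 4 N) (contact force between any of the fingers, the arm and jaw above 4 N).
It fails at once if the green paperweight is tipped (over 0.7 rad) (angle between green_glass's own z axis and vertical above 0.7 rad).
It fails at once if another thing on the bench is shifted by more than 25 mm (distance of any of amber_glass, brush, paddle, jacks, beaker, flask, colour_tin from where it was at the start of the episode above 0.025 m).
It also fails if it takes over 72 s, if anything falls off the work surface, if the arm or the gripper's body presses on something with over 40 N, if the wrist force passes 120 N, or if a joint passes its speed limit or range.

## Working session

There is one attempt and no reset: what is moved stays moved. The work goes in short steps, Python scripts to look and compute and a tool call to move; the robot and the scene stay as the last step left them, time stands still between calls to the robot, and variables do not carry over. Pictures are saved under pics/ and viewed, about 8 in all and at most 12, crops included, and the job is handed in when it is done.

Besides the shell and the picture viewer there is one more tool, called after ">>>" as name([rows], argument=value, ...), one row to a line, values as JSON. step_arm: Moves the arm, as the interface text tells. Its arguments: {"type":"object","properties":{"plan":{"type":"array"}},"required":["plan"]}

```bash
ls; mkdir -p pics
cat > h.py <<'E'
import numpy as np, cv2
from scipy.spatial.transform import Rotation as R
from bench import robot, cams
def snap(n,save=None):
    o=robot.get_obs(); s=cams.snapshot(n)
    if n=="wrist":
        T=np.eye(4); T[:3,3]=o["tool_pos"]; r=np.array(o["ee_rot"]); T[:3,:3]=R.from_euler('xyz',r).as_matrix() if r.shape==(3,) else r
        T=T@np.array(s["T_tool_cam"]); s["C"]=T[:3,3]; s["A"]=T[:3,:3]
    else:
        s["C"]=np.array(s["origin"]); a=np.array(s["attitude"]); s["A"]=a if a.shape==(3,3) else R.from_euler('xyz',a).as_matrix()
    s["K"]=np.array(s["camera_matrix"])
    if save: cv2.imwrite("pics/"+save,s["frame"][:,:,::-1])
    return s
def ray(s,u,v):
    d=s["A"]@np.linalg.solve(s["K"],[u,v,1.]); return s["C"],d/np.linalg.norm(d)
def plane(s,u,v,z):
    c,d=ray(s,u,v); return c+d*(z-c[2])/d[2]
def proj(s,p):
    q=s["K"]@(s["A"].T@(np.array(p)-s["C"])); return q[:2]/q[2]
E
python3 - <<'E'
from h import *
print(robot.get_obs())
a=snap("top"); b=snap("side")
for s in(a,b): print(s["origin"],s["attitude"],s["K"])
cv2.imwrite("pics/a.png",cv2.cvtColor(a["frame"],cv2.COLOR_RGB2BGR)); cv2.imwrite("pics/b.png",cv2.cvtColor(b["frame"],cv2.COLOR_RGB2BGR))
E
```

```text
pics
{'time': 0.0, 'joint_positions': array([-1.36810434e+00,  8.79190332e-02,  1.37224808e+00, -2.79861012e-05,
        1.68361780e+00, -1.03085896e-01]), 'qvel': array([ 0.00040995,  0.00026496,  0.00043902,  0.00086958, -0.0016284 ,
       -0.00118583]), 'joint_torque': array([ 5.18051384e-04, -3.40185428e+01, -3.02425039e+01,  7.16775586e-02,
        3.28826567e-02, -1.77904067e-04]), 'tool_pos': array([ 0.16543751, -0.52388251,  0.17832705]), 'ee_rot': array([-3.13940917e+00, -1.97923533e-04,  3.05774544e-01]), 'wrist_force': array([-0.13846324,  0.05610829, -0.05790109]), 'wrist_torque': array([-0.01421423,  0.00116913,  0.02321496]), 'width': 0.09357081541547582}
[ 0.47050933 -0.05796307  1.51425998] [-3.09720756  0.01338537 -1.57578262] [[455.592006     0.         273.29309271]
 [  0.         455.592006   209.28198861]
 [  0.           0.           1.        ]]
[0.28526452 0.86957007 1.17623001] [-2.37430712 -0.01390239 -2.8343326 ] [[428.66375173   0.         276.24495905]
 [  0.         428.66375173 205.63762546]
 [  0.           0.           1.        ]]
```

View pics/a.png

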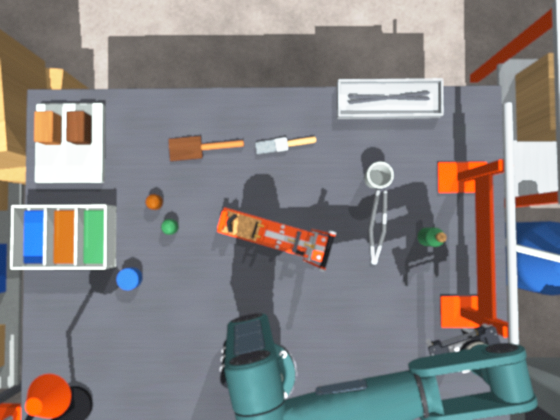

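View pics/b.png

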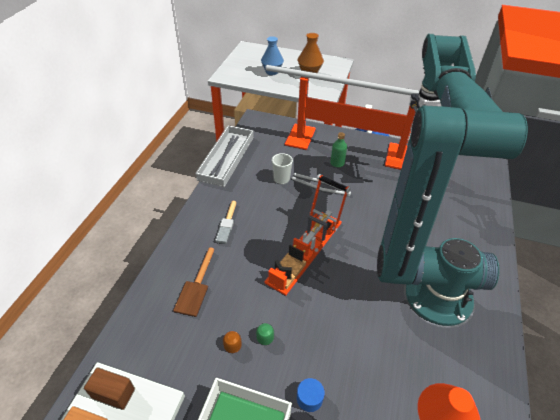

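The top view shows the green glass at (169,227) and the amber one at (153,201). The clamp runs from the V end at (220,220) to the handle at (325,250). The side view agrees, with green at (265,333), the bed at (285,270) and the crossbar at (332,183).

```bash
cat >> h.py <<'E'
def mask(s,lo,hi,box=None):
    m=cv2.inRange(cv2.cvtColor(s["frame"],cv2.COLOR_RGB2HSV),np.array(lo),np.array(hi))
    if box: k=np.zeros_like(m); x0,y0,x1,y1=box; k[y0:y1,x0:x1]=1; m*=k
    return m
def cen(m):
    n,l,st,c=cv2.connectedComponentsWithStats(m); i=1+st[1:,4].argmax(); return c[i],st[i]
E
python3 - <<'E'
from h import *
a=snap("top");b=snap("side")
for nm,lo,hi,ba,bb in(("green",(45,80,40),(85,255,255),(155,212,185,240),(250,315,282,350)),("amber",(5,120,40),(18,255,255),(140,190,165,212),(220,328,248,355))):
    ca,sa=cen(mask(a,lo,hi,ba)); cb,sb=cen(mask(b,lo,hi,bb))
    c1,d1=ray(a,*ca);c2,d2=ray(b,*cb)
    t=np.linalg.lstsq(np.c_[d1,-d2],c2-c1,rcond=None)[0]
    print(nm,ca,sa,cb,plane(a,*ca,.026),plane(b,*cb,.026),c1+d1*t[0],c2+d2*t[1])
m=mask(a,(0,120,60),(14,255,255),(210,200,345,275))
pts=cv2.findNonZero(m); r=cv2.minAreaRect(pts); print(r)
for p in cv2.boxPoints(r): print(p,plane(a,*p,.01))
img=np.vstack([cv2.resize(a["frame"][195:280,205:345],None,fx=5,fy=5)[:, :]])
cv2.imwrite("pics/c.png",img[:,:,::-1])
E
```

```text
green [169.19158879 226.42523364] [161 219  17  16 214] [264.71794872 333.7724359 ] [0.48242247 0.30283767 0.026     ] [0.48146295 0.3086363  0.026     ] [0.48248538 0.304743   0.01814075] [0.48280019 0.3048131  0.01816027]
amber [153.56157635 201.5270936 ] [146 194  16  16 203] [231.73831776 341.74454829] [0.56440192 0.3547549  0.026     ] [0.56297099 0.36090811 0.026     ] [0.56493998 0.35712    0.01747144] [0.5650273  0.35714165 0.01748295]
((274.72393798828125, 233.04742431640625), (115.9426040649414, 35.432830810546875), 18.93900489807129)
[214.14087 230.9895 ] [0.46672319 0.15765578 0.01      ]
[225.64099 197.47485] [0.57747114 0.11956478 0.01      ]
[335.307   235.10535] [ 0.45121814 -0.24184104  0.01      ]
[323.8069 268.62  ] [ 0.34159529 -0.20295982  0.01      ]
```

View pics/c.png

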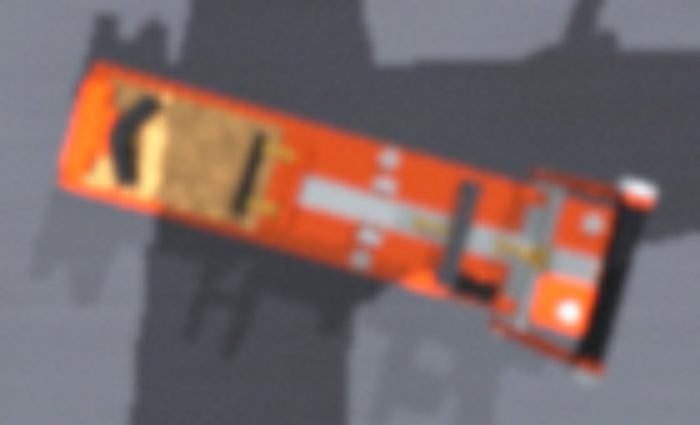

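The crop shows the V-end base corners at top-image pixels (224.6,207.4) and (217.4,232.4), and the crossbar running from (329,236) to (323,267). The pad is near (255,229) and the V near (230,222).

Run:
```python
from h import *
a=snap("top")
P=lambda x,y,z:plane(a,205+x/5,195+y/5,z)
for z in(.006,.02): print(z,P(98,62,z),P(62,187,z))
bar=[P(622,205,.2),P(592,360,.2)];print(bar)
g=(bar[0]+bar[1])/2; e=(P(98,62,.015)+P(62,187,.015))/2
d=(e-g)[:2]; print("grip",g,"end",e,np.linalg.norm(d),"yaw",np.arctan2(d[1],d[0]))
# bar direction from lower/upper plate edges
print("padtop",P(250,175,.06),"V",P(135,140,.08))
o=robot.get_obs();print(o["tool_pos"],o["ee_rot"],o["time"])
```

```text
0.006 [0.54475884 0.12350867 0.006     ] [0.46199316 0.14741133 0.006     ]
0.02 [0.54406964 0.12182421 0.02      ] [0.46207221 0.145505   0.02      ]
[array([ 0.45116792, -0.20163085,  0.2       ]), array([ 0.36250562, -0.18352623,  0.2       ])]
grip [ 0.40683677 -0.19257854  0.2       ] end [0.50317988 0.13430582 0.015     ] 0.3407864118964215 yaw 1.2841800241109
padtop [0.46935715 0.01988412 0.06      ] V [0.49176859 0.09126327 0.08      ]
[ 0.16551303 -0.52425201  0.17894052] [-3.14065554e+00 -9.61072971e-05  3.05812290e-01] 0.25
```

>>> step_arm([
  [[0, 40, 120, 0.3, 100], [20, 80, 170, 0.5, 100], [40, 120, 170, 0.6, 100], [120, 320, 170, 0.98, 100], [120, 320, 170, 0.98, 100], [120, 320, 170, 0.98, 100], [120, 320, 170, 0.98, 100], [120, 320, 170, 0.98, 100]],
])

```text
time: 0.92
tool_pos: [0.2571, -0.2744, 0.3323]
ee_rot: [3.141, 0.0, 1.291]
wrist_force: [0.9, -0.4, 0.9]
width: 0.094
```

>>> step_arm([
  [[200, 430, 0, 0, 100], [200, 430, 0, 0, 100], [200, 430, 0, 0, 100], [200, 430, 0, 0, 100], [200, 430, 0, 0, 100], [200, 430, 0, 0, 100], [200, 430, 0, 0, 100], [200, 430, 0, 0, 100]],
])

```text
time: 1.58
tool_pos: [0.3978, 0.0282, 0.332]
ee_rot: [3.14, -0.0, 1.286]
wrist_force: [1.0, -0.5, -0.2]
width: 0.0939
```

Run:
```python
from h import *
s=snap("wrist","w1.png"); print(s["T_tool_cam"],s["K"],s["C"],robot.get_obs()["tool_pos"])
print(proj(s,(.482,.304,.026)),proj(s,(.462,-.005,.03)),proj(s,(.407,-.193,.2)))
```

```text
[[ 2.12166639e-04 -9.59624640e-01 -2.81283674e-01  8.02360369e-02]
 [ 9.99999886e-01  3.24228332e-04 -3.51854343e-04  2.66278342e-04]
 [ 4.28848233e-04 -2.81283567e-01  9.59624599e-01 -2.04862131e-01]
 [ 0.00000000e+00  0.00000000e+00  0.00000000e+00  1.00000000e+00]] [[347.20544923   0.         281.44257875]
 [  0.         347.20544923 214.68691242]
 [  0.           0.           1.        ]] [0.42030973 0.10517867 0.53688506] [0.39967684 0.03504227 0.33081209]
[283.84527586 -61.51159583] [329.16309525 179.26917486] [341.98886328 372.01211014]
```

View pics/w1.png

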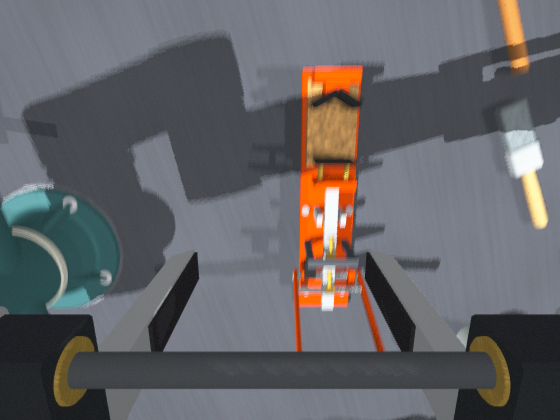

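The wrist view shows the clamp nearly straight up the image. Its V end is at (332,67), the pad face near (333,160), and the handle end at (325,307).

Run:
```python
from h import *
s=snap("wrist")
m=mask(s,(0,130,80),(12,255,255),(285,55,375,265))
rows=np.arange(80,215); L=[];Rr=[]
for v in rows:
    u=np.nonzero(m[v])[0]; L.append(u.min());Rr.append(u.max()+1)
f=lambda q:cv2.fitLine(np.array([np.c_[plane(s,u,v,Z)[:2]] for u,v in zip(q,rows)],np.float32).reshape(-1,2),cv2.DIST_HUBER,0,.01,.01).ravel()
for Z in(.006,.012,.02):
    l,r=f(L),f(Rr); print(Z,l,r,np.arctan2(abs(l[1]),l[0]*np.sign(l[1])),np.arctan2(abs(r[1]),r[0]*np.sign(r[1])))
    n=np.array([l[1],-l[0]]);print("width",n@(r[2:]-l[2:]))
ys=np.nonzero(m[:,325:345].any(1))[0].min();print("top row",ys)
for Z in(.006,.012,.02,.03): print(Z,plane(s,332,ys,Z))
print("handle end",plane(s,325.5,307,.006), plane(s,325.5,307,.02))
c=cv2.resize(s["frame"][55:215,280:380],None,fx=5,fy=5)[:600]; 
cv2.imwrite("pics/c2.png",cv2.resize(s["frame"][55:185,285:375],None,fx=4.5,fy=4.5,interpolation=cv2.INTER_CUBIC)[:,:,::-1])
```

```text
0.006 [0.27742785 0.96074647 0.43670788 0.05878964] [0.28001145 0.95999664 0.51387316 0.0183952 ] 1.2896806 1.2869903
width 0.0853428
0.012 [0.2774282  0.96074635 0.43653506 0.05938115] [0.28001124 0.9599967  0.512827   0.01944389] 1.2896801 1.2869905
width 0.0843769
0.02 [0.27742776 0.9607465  0.4363046  0.06016983] [0.28001136 0.9599967  0.51143205 0.02084214] 1.2896806 1.2869904
width 0.08308903
top row 80
0.006 [0.50327936 0.13815461 0.006     ]
0.012 [0.50235307 0.13784788 0.012     ]
0.02 [0.50111803 0.13743891 0.02      ]
0.03 [0.49957422 0.1369277  0.03      ]
handle end [ 0.40815082 -0.21463124  0.006     ] [ 0.40850167 -0.20603049  0.02      ]
```

View pics/c2.png

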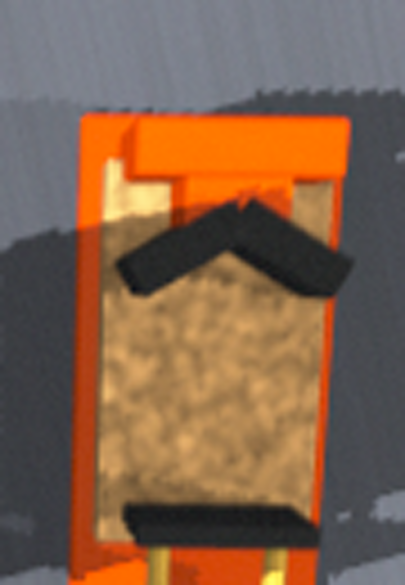

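>>> step_arm([
  [[40, 130, -30, 0, 100], [40, 130, -50, 0, 100], [40, 130, -100, 0, 100], [40, 130, -100, 0, 100], [40, 130, -100, 0, 100], [40, 130, -100, 0, 100], [40, 130, -100, 0, 100]],
])

```text
time: 2.27
tool_pos: [0.4376, 0.1548, 0.2323]
ee_rot: [3.141, 0.001, 1.285]
wrist_force: [-0.5, 0.2, 0.6]
width: 0.0938
```

The crop shows the V arms at z 80 mm with their apex at (238,205) of the crop, the pad at rows 505-545, and the clamp aligned with the tool. Next I'll measure the green glass from close by.

Run:
```python
from h import *
s=snap("wrist","w2.png"); print(robot.get_obs()["tool_pos"],proj(s,(.482,.304,.02)))
u,v=proj(s,(.482,.304,.02)).astype(int)
m=mask(s,(45,80,40),(85,255,255),(max(u-70,0),max(v-70,0),u+70,v+70))
c,st=cen(m); print(c,st,plane(s,*c,.02),plane(s,*c,.026))
print("V end base",proj(s,(.5024,.1378,.012)))
```

```text
[0.43828663 0.15468792 0.23376034] [281.86596596  40.64805599]
[280.96270718  39.94198895] [ 257   12   49   57 2172] [0.48125145 0.30494883 0.02      ] [0.48095287 0.30389815 0.026     ]
V end base [335.41866998 178.58612833]
```

View pics/w2.png

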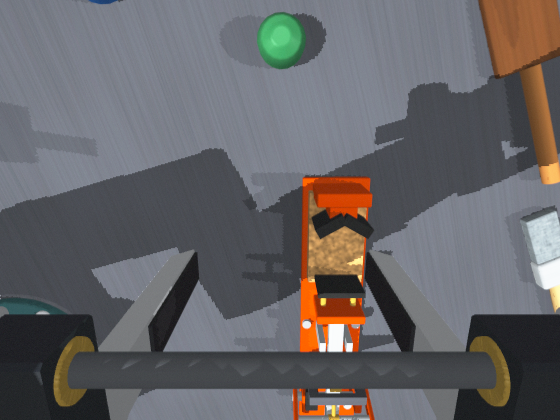

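The green glass is at (281,40), giving (0.481, 0.304). The clamp's V end falls where predicted.

>>> step_arm([
  [[11, 39, 0, 0, 100], [22, 77, 0, 0, 100], [32, 114, 0, 0, 100], [43, 149, -20, 0, 100], [43, 149, -60, 0, 100], [43, 149, -90, 0, 100], [43, 149, -125, 0, 100], [43, 149, -125, 0, 100]],
])

```text
time: 2.98
tool_pos: [0.4777, 0.3016, 0.101]
ee_rot: [-3.134, 0.008, 1.284]
wrist_force: [-0.9, -1.2, -0.7]
width: 0.0937
```

>>> step_arm([
  [[0, 0, -35, 0, 100], [0, 0, -70, 0, 100], [0, 0, -90, 0, 100], [0, 0, -102, 0, 100], [0, 0, -102, 0, 100]],
])

```text
time: 3.4
tool_pos: [0.4811, 0.3039, 0.005]
ee_rot: [-3.141, 0.001, 1.284]
wrist_force: [0.0, 0.5, 0.2]
width: 0.0939
```

>>> step_arm([
  [[0, 0, 0, 0, 30], [0, 0, 0, 0, 30], [0, 0, 0, 0, 30], [0, 0, 0, 0, 30], [0, 0, 0, 0, 30], [0, 0, 0, 0, 30], [0, 0, 0, 0, 30], [0, 0, 0, 0, 30]],
])

```text
time: 4.07
tool_pos: [0.4809, 0.3051, 0.0052]
ee_rot: [3.141, -0.0, 1.286]
wrist_force: [1.1, -0.3, 2.1]
width: 0.0505
```

>>> step_arm([
  [[0, 0, 0, 0, 30], [0, 0, 0, 0, 30], [0, 0, 20, 0, 30], [0, 0, 50, 0, 30], [0, 0, 90, 0, 30], [0, 0, 120, 0, 30], [0, 0, 120, 0, 30], [0, 0, 120, 0, 30]],
])

```text
time: 4.73
tool_pos: [0.4815, 0.3055, 0.1263]
ee_rot: [3.139, -0.003, 1.286]
wrist_force: [-0.3, 0.1, -2.4]
width: 0.0505
```

>>> step_arm([
  [[0, -40, 0, 0, 30], [0, -80, 0, 0, 30], [1, -120, 0, 0, 30], [1, -160, 0, 0, 30], [1, -200, 0, 0, 30], [1.5, -230, 0, 0, 30], [1.5, -241, 0, 0, 30], [1.5, -241, 0, 0, 30]],
])

```text
time: 5.4
tool_pos: [0.4804, 0.0618, 0.1218]
ee_rot: [-3.137, 0.002, 1.282]
wrist_force: [0.1, 0.8, -1.3]
width: 0.0502
```

Run:
```python
from h import *
o=robot.get_obs();print(o["tool_pos"],o["wrist_force"])
s=snap("wrist"); cv2.imwrite("pics/w3.png",s["frame"][140:,180:460][:,:,::-1].repeat(2,0).repeat(2,1))
print("seat ",proj(s,(.4846,.0695,.03)),"tcp glass foot",proj(s,(.4827,.0638,.125)))
```

```text
[0.48035599 0.0617565  0.12178496] [ 0.14246225  0.77153066 -1.25581488]
seat  [283.89400387 197.71312524] tcp glass foot [283.76579882 243.33689943]
```

View pics/w3.png

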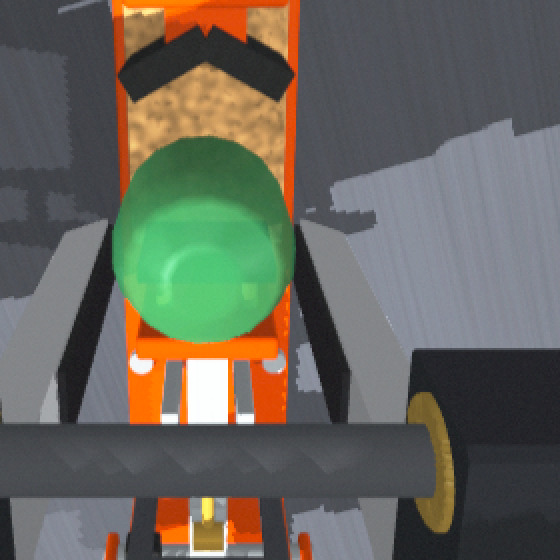

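The glass hangs centred on the V: glass column about 204 and V apex about 206 in the crop. I'll check the V's position along the clamp.

Run:
```python
from h import *
s=snap("wrist"); o=robot.get_obs()["tool_pos"]
O=np.array([.4637,-.0025]);u=np.array([.2787,.9604]);n=np.array([-u[1],u[0]])
cl=lambda p:((p[:2]-O)@u*1e3,(p[:2]-O)@n*1e3)
q=lambda a,b,z:print(a,b,cl(plane(s,180+a/2,140+b/2,z)))
print("tcp",o,cl(o)); q(206,26,.08);q(206,35,.08);q(120,75,.08);q(293,72,.08);q(133,103,.03);q(280,100,.03)
q(115,180,.012);q(297,180,.012)
```

```text
tcp [0.48103103 0.06467141 0.12282818] (np.float64(69.3415811610595), np.float64(2.0759507982227206))
206 26 (np.float64(121.3410908993056), np.float64(0.7727687173756629))
206 35 (np.float64(118.1872659467788), np.float64(0.7837913500606981))
120 75 (np.float64(104.00812740733437), np.float64(31.77619954372625))
293 72 (np.float64(104.8564377338648), np.float64(-30.394530601916752))
133 103 (np.float64(82.59848163358889), np.float64(32.88649137554593))
280 100 (np.float64(83.70290869074908), np.float64(-31.36667974071908))
115 180 (np.float64(40.90341210815404), np.float64(44.73258539516526))
297 180 (np.float64(40.637653134084665), np.float64(-42.46867637437285))
```

>>> step_arm([
  [[0.5, -2.5, -30, 0, 30], [0.5, -2.5, -55, 0, 30], [0.5, -2.5, -72, 0, 30], [0.5, -2.5, -80, 0, 30], [0.5, -2.5, -84, 0, 30], [0.5, -2.5, -84, 0, 30], [0.5, -2.5, -84, 0, 30]],
])

```text
time: 6.08
tool_pos: [0.4834, 0.0622, 0.0416]
ee_rot: [3.14, -0.001, 1.287]
wrist_force: [-0.5, 0.3, -0.9]
width: 0.05
```

>>> step_arm([
  [[0, 0, -3, 0, 30], [0, 0, -5, 0, 30], [0, 0, -5, 0, 30], [0, 0, -5, 0, 30]],
])

```text
time: 6.42
tool_pos: [0.4828, 0.0614, 0.0361]
ee_rot: [3.141, -0.0, 1.286]
wrist_force: [-0.1, 0.5, -2.3]
width: 0.0502
```

>>> step_arm([
  [[0, 0, -1, 0, 30], [0, 0, -1, 0, 30], [0, 0, -1, 0, 45], [0, 0, -1, 0, 60], [0, 0, -1, 0, 75], [0, 0, -1, 0, 85], [0, 0, -1, 0, 85], [0, 0, -1, 0, 85]],
])

```text
time: 7.08
tool_pos: [0.4827, 0.0615, 0.0349]
ee_rot: [3.141, -0.0, 1.286]
wrist_force: [-0.2, 0.3, -0.2]
width: 0.0786
```

>>> step_arm([
  [[0, 0, 0, 0, 90], [0, 0, 30, 0, 90], [0, 0, 70, 0, 90], [0, 0, 110, 0, 90], [0, 0, 150, 0, 90], [0, 0, 190, 0, 90], [0, 0, 230, 0, 90], [0, 0, 270, 0, 90]],
])

```text
time: 7.75
tool_pos: [0.4822, 0.0615, 0.3069]
ee_rot: [3.141, -0.0, 1.286]
wrist_force: [1.0, 0.8, 0.6]
width: 0.0845
```

Run:
```python
from h import *
o=robot.get_obs();print(o["tool_pos"],o["wrist_force"])
s=snap("wrist"); cv2.imwrite("pics/w4.png",s["frame"][100:,180:460][:,:,::-1].repeat(2,0).repeat(2,1)[:600])
c,st=cen(mask(s,(45,80,40),(85,255,255),(200,60,380,330)));p=plane(s,*c,.05);print(c,st,p)
O=np.array([.4637,-.0025]);u=np.array([.2787,.9604]);n=np.array([-u[1],u[0]]);print((p[:2]-O)@u,(p[:2]-O)@n)
```

```text
[0.48217468 0.06146126 0.30691335] [0.96944988 0.75231663 0.63879727]
[281.77340677 177.42407553] [ 263  157   39   42 1271] [0.48203171 0.05847192 0.05      ]
0.06366648442371659 -0.0006129015788669462
```

View pics/w4.png

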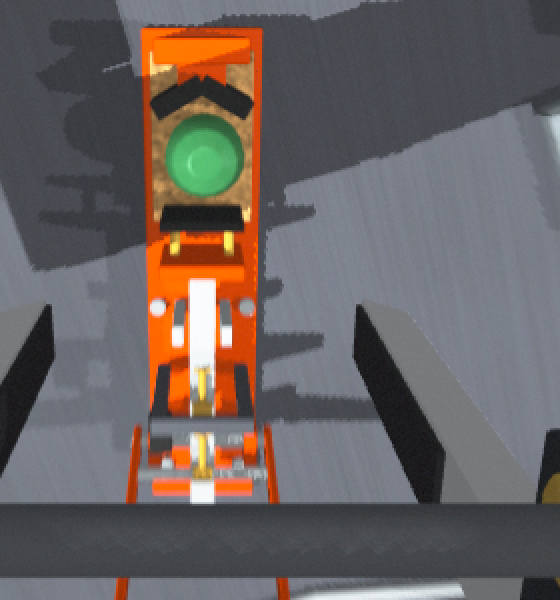

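The glass stands centred between pad and V, at crop (204,155), with gaps on both sides. Next is the crossbar.

>>> step_arm([
  [[-75, -254, 0, -1.569, 90], [-75, -254, 0, -1.569, 90], [-75, -254, 0, -1.569, 90], [-75, -254, 0, -1.569, 90], [-75, -254, 0, -1.569, 90], [-75, -254, 0, -1.569, 90], [-75, -254, 0, -1.569, 90], [-75, -254, 0, -1.569, 90]],
])

```text
time: 8.47
tool_pos: [0.4063, -0.1959, 0.304]
ee_rot: [3.141, 0.001, 0.273]
wrist_force: [-0.5, 1.3, 0.2]
width: 0.0844
```

Run:
```python
from h import *
a=snap("top");b=snap("side")
f=cv2.imread("pics/b.png")[:,:,::-1].copy(); s=dict(b,frame=f)
m=mask(s,(0,0,0),(180,255,60),(312,170,355,198)); c,st=cen(m); print(c,st)
for k in(c,):
    c1,d1=ray(a,326,251.4);c2,d2=ray(b,*k);t=np.linalg.lstsq(np.c_[d1,-d2],c2-c1,rcond=None)[0];print(c1+d1*t[0],c2+d2*t[1],plane(b,*k,.2))
```

```text
[332.42957746 182.75352113] [319 176  27  15 142]
[ 0.40716714 -0.19120745  0.20210983] [ 0.41064293 -0.19058399  0.20187873] [ 0.41088468 -0.19262817  0.2       ]
```

>>> step_arm([
  [[1, 0, 0, -0.556, 90], [1, 0, 0, -0.556, 90], [1, 0, 0, -0.556, 90], [1, 0, 0, -0.556, 90], [1, 0, -20, -0.556, 90], [1, 0, -20, -0.556, 90], [1, 0, -20, -0.556, 90]],
])

```text
time: 9.15
tool_pos: [0.4083, -0.1916, 0.2838]
ee_rot: [-3.141, 0.002, -0.265]
wrist_force: [0.1, -1.0, 0.0]
width: 0.0846
```

>>> step_arm([
  [[0, 0, -35, -0.018, 90], [0, 0, -70, -0.018, 90], [0, 0, -95, -0.018, 90], [0, 0, -105, -0.018, 90], [0, 0, -105, -0.018, 50], [0, 0, -105, -0.018, 40], [0, 0, -105, -0.018, 30], [0, 0, -105, -0.018, 30]],
])

```text
time: 9.82
tool_pos: [0.4099, -0.1933, 0.1823]
ee_rot: [3.14, -0.004, -0.288]
wrist_force: [-0.1, -0.0, 0.2]
width: 0.0614
```

>>> step_arm([
  [[0, 0, 0, 0, 24], [0, 0, 0, 0, 24], [0, 0, 0, 0, 24], [0, 0, 0, 0, 24], [0, 0, 0, 0, 24], [0, 0, 0, 0, 24]],
])

```text
time: 10.32
tool_pos: [0.4086, -0.1925, 0.1797]
ee_rot: [3.142, 0.0, -0.288]
wrist_force: [0.0, -0.3, 0.5]
width: 0.0236
```

Run:
```python
from h import *
o=robot.get_obs();print(o["tool_pos"],o["wrist_force"],o["width"])
s=snap("side"); u,v=proj(s,(.408,-.19,.2)).astype(int)
cv2.imwrite("pics/s1.png",cv2.resize(s["frame"][v-60:v+130,u-100:u+90],None,fx=3,fy=3)[:,:,::-1])
```

```text
[ 0.40857377 -0.19252728  0.17974167] [ 0.0180648  -0.34508675  0.53278823] 0.023573414184787672
```

View pics/s1.png

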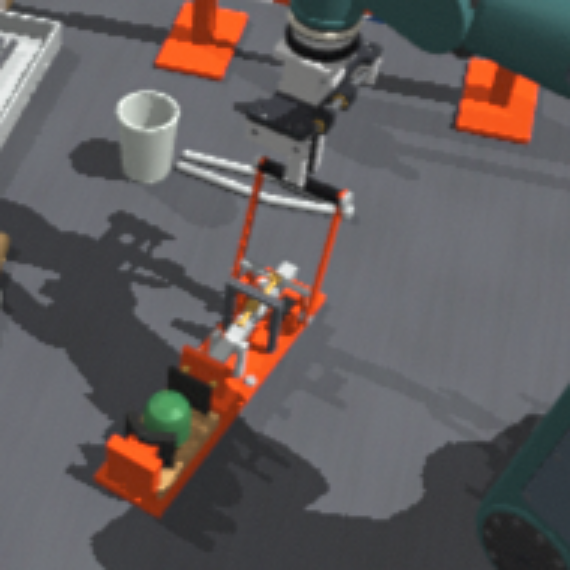

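The side view shows the fingers straddling the black crossbar, clear of the fork, and the glass standing upright on the bed. I'll start the first stroke gently.

>>> step_arm([
  [[2.2, 7.7, 1.8, 0, 24], [4.5, 15.4, 3.3, 0, 24], [6.7, 23, 4.3, 0, 24], [9.2, 31.7, 4.9, 0, 24], [11.7, 40.3, 5, 0, 24], [13.9, 48, 4.9, 0, 24], [13.9, 48, 4.9, 0, 24]],
])

```text
time: 10.95
tool_pos: [0.4231, -0.1428, 0.1871]
ee_rot: [-3.141, -0.002, -0.286]
wrist_force: [-2.1, 1.1, 8.7]
width: 0.0225
```

>>> step_arm([
  [[0.4, 1.4, 0, 0, 24], [0.8, 2.9, 0, 0, 24], [0.8, 2.9, 0, 0, 24]],
])

```text
time: 11.2
tool_pos: [0.4236, -0.1409, 0.1871]
ee_rot: [3.141, -0.002, -0.287]
wrist_force: [-3.2, -0.9, 9.3]
width: 0.0225
```

>>> step_arm([
  [[0, 0, 2, 0, 24], [0, 0, 2, 0, 24], [0, 0, 2, 0, 24]],
])

```text
time: 11.45
tool_pos: [0.424, -0.1405, 0.1875]
ee_rot: [-3.14, -0.002, -0.287]
wrist_force: [-0.7, 1.0, 5.9]
width: 0.0223
```

>>> step_arm([
  [[0, 0, 2, 0, 26], [0, 0, 2, 0, 26], [0, 0, 2, 0, 26], [0, 0, 2, 0, 26], [0, 0, 2, 0, 26]],
])

```text
time: 11.87
tool_pos: [0.4231, -0.1415, 0.188]
ee_rot: [-3.141, 0.001, -0.288]
wrist_force: [0.1, 0.0, 0.7]
width: 0.0245
```

>>> step_arm([
  [[0.6, 1.9, -1, 0, 26], [1.1, 3.8, -1.5, 0, 26], [1.1, 3.8, -1.5, 0, 26]],
])

```text
time: 12.12
tool_pos: [0.4243, -0.1384, 0.1874]
ee_rot: [3.14, -0.0, -0.289]
wrist_force: [-0.7, -3.2, 1.8]
width: 0.0242
```

>>> step_arm([
  [[0.6, 1.9, 0, 0, 26], [0.8, 2.9, 0, 0, 26], [0.8, 2.9, 0, 0, 26]],
])

```text
time: 12.37
tool_pos: [0.4253, -0.135, 0.1874]
ee_rot: [3.141, -0.0, -0.288]
wrist_force: [-1.0, -2.5, 1.4]
width: 0.0246
```

>>> step_arm([
  [[0.6, 1.9, -0.2, 0, 26], [0.8, 2.9, -0.3, 0, 26], [0.8, 2.9, -0.3, 0, 26]],
])

```text
time: 12.62
tool_pos: [0.4262, -0.1318, 0.1871]
ee_rot: [-3.142, -0.001, -0.288]
wrist_force: [-1.0, -1.2, 2.8]
width: 0.0244
```

>>> step_arm([
  [[0.6, 1.9, -0.3, 0, 26], [0.8, 2.9, -0.4, 0, 26], [0.8, 2.9, -0.4, 0, 26]],
])

```text
time: 12.87
tool_pos: [0.4271, -0.1289, 0.1869]
ee_rot: [-3.141, -0.001, -0.288]
wrist_force: [-1.4, -1.3, 4.9]
width: 0.0244
```

>>> step_arm([
  [[0.6, 1.9, 0.8, 0, 26], [0.8, 2.9, 0.8, 0, 26], [0.8, 2.9, 0.8, 0, 26]],
])

```text
time: 13.12
tool_pos: [0.4278, -0.126, 0.1871]
ee_rot: [-3.141, -0.0, -0.288]
wrist_force: [0.5, -1.4, 3.2]
width: 0.0246
```

>>> step_arm([
  [[0.3, 1.0, -0.2, 0, 26], [0.6, 1.9, -0.2, 0, 26], [0.6, 1.9, -0.2, 0, 26]],
])

```text
time: 13.37
tool_pos: [0.4283, -0.1242, 0.187]
ee_rot: [-3.141, -0.0, -0.288]
wrist_force: [-0.8, -2.7, 2.9]
width: 0.0244
```

>>> step_arm([
  [[0.3, 1.0, -0.2, 0, 26], [0.6, 1.9, -0.2, 0, 26], [0.6, 1.9, -0.2, 0, 26]],
])

```text
time: 13.62
tool_pos: [0.4289, -0.1223, 0.1868]
ee_rot: [-3.141, 0.0, -0.288]
wrist_force: [-0.4, -1.6, 3.1]
width: 0.0242
```

>>> step_arm([
  [[0.3, 1.0, -0.2, 0, 26], [0.6, 1.9, -0.3, 0, 26], [0.6, 1.9, -0.3, 0, 26]],
])

```text
time: 13.87
tool_pos: [0.4294, -0.1203, 0.1866]
ee_rot: [-3.141, 0.0, -0.288]
wrist_force: [0.8, -2.5, 2.3]
width: 0.0239
```

>>> step_arm([
  [[0.3, 1.0, -0.2, 0, 26], [0.6, 1.9, -0.4, 0, 26], [0.6, 1.9, -0.4, 0, 26]],
])

```text
time: 14.12
tool_pos: [0.43, -0.1184, 0.1863]
ee_rot: [-3.141, 0.0, -0.288]
wrist_force: [-0.1, -2.0, 2.5]
width: 0.0243
```

>>> step_arm([
  [[0.3, 1.0, -0.2, 0, 26], [0.6, 1.9, -0.4, 0, 26], [0.6, 1.9, -0.4, 0, 26]],
])

```text
time: 14.37
tool_pos: [0.4306, -0.1165, 0.1859]
ee_rot: [-3.141, -0.0, -0.288]
wrist_force: [-0.3, -0.9, 4.6]
width: 0.0244
```

>>> step_arm([
  [[0.3, 1.0, 0, 0, 26], [0.6, 1.9, 0, 0, 26], [0.6, 1.9, 0, 0, 26]],
])

```text
time: 14.62
tool_pos: [0.4312, -0.1146, 0.1857]
ee_rot: [-3.141, 0.0, -0.288]
wrist_force: [-1.5, -1.6, 3.5]
width: 0.0244
```

>>> step_arm([
  [[0.3, 1.0, -0.2, 0, 26], [0.6, 1.9, -0.4, 0, 26], [0.6, 1.9, -0.4, 0, 26]],
])

```text
time: 14.87
tool_pos: [0.4317, -0.1127, 0.1853]
ee_rot: [-3.141, 0.0, -0.288]
wrist_force: [-1.6, -2.3, 3.9]
width: 0.0244
```

>>> step_arm([
  [[0.3, 1.0, -0.2, 0, 26], [0.6, 1.9, -0.4, 0, 26], [0.6, 1.9, -0.4, 0, 26]],
])

```text
time: 15.12
tool_pos: [0.4323, -0.1108, 0.185]
ee_rot: [-3.141, 0.0, -0.288]
wrist_force: [-2.1, -0.7, 5.1]
width: 0.0244
```

>>> step_arm([
  [[0.3, 1.0, 0, 0, 26], [0.6, 1.9, 0, 0, 26], [0.6, 1.9, 0, 0, 26]],
])

```text
time: 15.37
tool_pos: [0.4329, -0.109, 0.1847]
ee_rot: [3.142, 0.001, -0.288]
wrist_force: [-1.5, -0.7, 3.3]
width: 0.0242
```

Run:
```python
from h import *
a=snap("top");b=snap("side")
u,v=proj(b,(.431,-.11,.2)).astype(int)
cv2.imwrite("pics/s2.png",cv2.resize(b["frame"][v-50:v+130,u-90:u+90],None,fx=3.3,fy=3.3)[:,:,::-1])
o=robot.get_obs();print(o["tool_pos"],o["wrist_force"])
print("offset",u-90,v-50)
c,st=cen(mask(b,(45,100,40),(85,255,255),(u-90,v,u+40,v+130)));p=plane(b,*c,.055);print(c,p,(p[:2]-[.4637,-.0025])@[.2787,.9604])
```

```text
[ 0.43286211 -0.10894822  0.18469423] [-1.46528563 -0.62656798  2.66894957]
offset 230 147
[289.04639175 260.39175258] [0.48366772 0.05572548 0.055     ] 0.06148475584640456
```

View pics/s2.png

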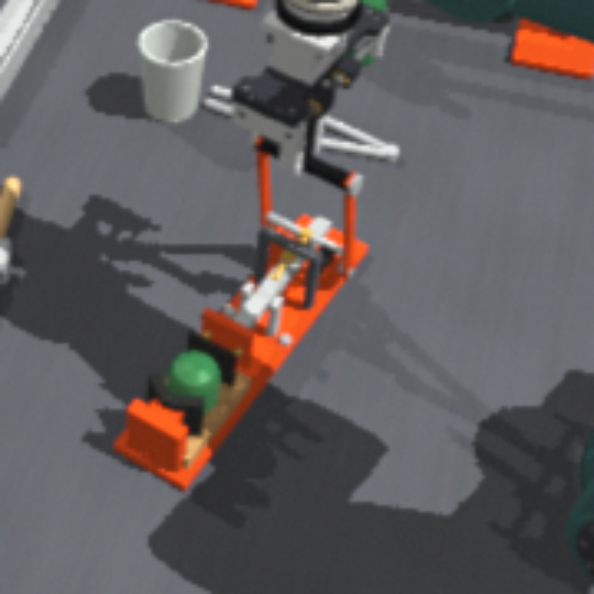

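The side view shows the lever past vertical (crossbar ends at crop (258,145) and (355,185)) and the glass upright. The stop has not been felt yet, so I'll continue in small steps.

>>> step_arm([
  [[0.3, 1.0, 0, 0, 26], [0.6, 1.9, 0, 0, 26], [0.6, 1.9, 0, 0, 26]],
])

```text
time: 15.72
tool_pos: [0.4339, -0.107, 0.1847]
ee_rot: [-3.141, -0.0, -0.288]
wrist_force: [-0.2, -1.3, 1.6]
width: 0.0245
```

>>> step_arm([
  [[0.3, 1.0, 0, 0, 26], [0.6, 1.9, 0, 0, 26], [0.6, 1.9, 0, 0, 26]],
])

```text
time: 15.97
tool_pos: [0.4344, -0.1046, 0.1846]
ee_rot: [-3.14, 0.0, -0.288]
wrist_force: [0.8, -0.2, 0.7]
width: 0.0246
```

Run:
```python
from h import *
b=snap("side");o=robot.get_obs();print(o["tool_pos"],o["wrist_force"],o["wrist_torque"])
O=np.array([.4637,-.0025]);u=np.array([.2787,.9604]);n=np.array([-u[1],u[0]])
f=lambda p:((p[:2]-O)@u,(p[:2]-O)@n)
for q in((258,145),(355,185)): print(f(plane(b,230+q[0]/3.3,147+q[1]/3.3,.2)))
```

```text
[ 0.43436256 -0.1046572   0.18459387] [0.25946897 0.8394704  0.71586083] [ 0.11759588 -0.03084529  0.01319876]
(np.float64(-0.11731809559416305), np.float64(-0.04893239449171434))
(np.float64(-0.12286082974827564), np.float64(0.056951585967330784))
```

```bash
cat >> h.py <<'E'
O=np.array([.4637,-.0025,0]);U=np.array([.2787,.9604,0]);N=np.array([-.9604,.2787,0])
def cap(s):
    "bright end cap of the crossbar on the side camera's near side -> clamp x,z"
    k=proj(s,O+U*-.16+N*.055+[0,0,.2]); x,y=k.astype(int)
    m=mask(s,(0,0,165),(180,60,255),(x-12,y-12,x+34,y+28))
    n,l,st,c=cv2.connectedComponentsWithStats(m); out=[]
    for i in range(1,n):
        if 4<=st[i,4]<=90:
            C,d=ray(s,*c[i]); t=((O-C)@N+.055)/(d@N); p=C+d*t-O; out.append((c[i].round(1).tolist(),int(st[i,4]),round(p@U*1e3,1),round(p[2]*1e3,1)))
    return out
E
python3 - <<'E'
from h import *
s=snap("side"); f=s["frame"]
h=dict(s,frame=cv2.imread("pics/b.png")[:,:,::-1].copy())
print("home",cap(h));print("now",cap(s))
E
```

```text
home [([339.9, 191.5], 20, np.float64(-131.1), np.float64(243.7)), ([349.5, 192.5], 4, np.float64(-219.5), np.float64(168.4))]
now [([339.8, 189.7], 85, np.float64(-127.5), np.float64(254.4)), ([337.9, 201.2], 8, np.float64(-127.8), np.float64(203.0))]
```

Run:
```python
from h import *
s=snap("side"); x,y=proj(s,(.431,-.11,.2)).astype(int); print(x,y)
cv2.imwrite("pics/s3.png",cv2.resize(s["frame"][y-45:y+45,x-45:x+45],None,fx=6.6,fy=6.6,interpolation=cv2.INTER_CUBIC)[:,:,::-1])
for nm,p in(("tcp",robot.get_obs()["tool_pos"]),):print(nm,(proj(s,p)-[x-45,y-45])*6.6)
```

```text
320 197
tcp [290.57544826 331.31901738]
```

View pics/s3.png

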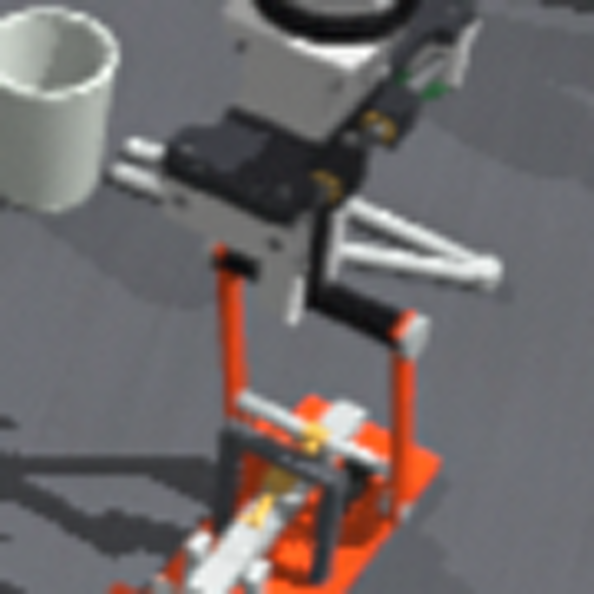

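The close-up shows the front finger just ahead of the bar, the same relation as at home, so the bar is still inside the grip. I'll keep going in small steps and watch the force.

>>> step_arm([
  [[0.3, 1.0, 0, 0, 26], [0.6, 1.9, 0, 0, 26], [0.6, 1.9, 0, 0, 26], [0.6, 1.9, 0, 0, 26]],
])

```text
time: 16.45
tool_pos: [0.4347, -0.1033, 0.1848]
ee_rot: [3.142, 0.0, -0.288]
wrist_force: [-0.5, 0.4, -0.4]
width: 0.0245
```

Run:
```python
from h import *
s=snap("side");o=robot.get_obs();print(o["tool_pos"],o["wrist_force"],cap(s))
print(o["joint_torque"])
for z in(.195,.2,.205): print(z,(plane(s,322.7,196,z)-O)@U)
```

```text
[ 0.43473517 -0.10338472  0.18484101] [0.30479361 0.08684741 0.16968895] [([339.8, 189.7], 85, np.float64(-127.5), np.float64(254.4)), ([337.9, 201.4], 9, np.float64(-128.2), np.float64(201.8))]
[ 2.54173111e-02 -2.41481423e+01 -3.03804803e+01  2.40736990e-02
 -7.08596595e-02  6.00196599e-04]
0.195 -0.1284796585264227
0.2 -0.12381059126401844
0.205 -0.11914152400161404
```

Run:
```python
from h import *
s=snap("side")
x,y=proj(s,(.408,-.19,.2)).astype(int)
for nm,t,off,k in(("s1",np.array([.4086,-.1925,.1797]),(x-100,y-60),3),("s3",np.array([.43436,-.10466,.1846]),(275,152),6.6)):
    for w in(-.0125,0,.0125):
        print(nm,w,[((proj(s,t+U*w+N*l)-off)*k).round(0).tolist() for l in(-.008,.008)])
    for dx in (0,-.015):
        zz=.2; print(" bar ends if centred dx",dx,[((proj(s,np.r_[(t+U*dx+N*l)[:2],zz])-off)*k).round(0).tolist() for l in(-.047,.047)])
f=cv2.resize(s["frame"][y-20:y+30,x-30:x+30],None,fx=10,fy=10,interpolation=cv2.INTER_CUBIC)
h=cv2.imread("pics/s1.png")[100:250,210:390,::-1]; h=cv2.resize(h,None,fx=2.2,fy=2.2,interpolation=cv2.INTER_CUBIC)
w=snap("wrist")["frame"]; w=cv2.resize(w[230:,130:430],None,fx=1.3,fy=1.3)
c=np.zeros((600,800,3),np.uint8); c[:330,:396]=h; n=s["frame"][170:225,290:356]; n=cv2.resize(n,(396,330),interpolation=cv2.INTER_CUBIC); c[:330,400:796]=n; c[335:335+w.shape[0],:390]=w[:265]
g=snap("top"); q=proj(g,(.431,-.11,.2)).astype(int); t=cv2.resize(g["frame"][q[1]-25:q[1]+25,q[0]-35:q[0]+35],(371,265),interpolation=cv2.INTER_CUBIC); c[335:,400:771]=t
cv2.imwrite("pics/m.png",c[:,:,::-1])
```

```text
s1 -0.0125 [[297.0, 184.0], [310.0, 189.0]]
s1 0 [[292.0, 190.0], [305.0, 196.0]]
s1 0.0125 [[287.0, 197.0], [299.0, 202.0]]
 bar ends if centred dx 0 [[264.0, 164.0], [338.0, 196.0]]
 bar ends if centred dx -0.015 [[270.0, 156.0], [344.0, 189.0]]
s3 -0.0125 [[289.0, 310.0], [317.0, 323.0]]
s3 0 [[276.0, 325.0], [305.0, 338.0]]
s3 0.0125 [[263.0, 340.0], [292.0, 353.0]]
 bar ends if centred dx 0 [[210.0, 271.0], [378.0, 349.0]]
 bar ends if centred dx -0.015 [[226.0, 254.0], [393.0, 330.0]]
```

View pics/m.png

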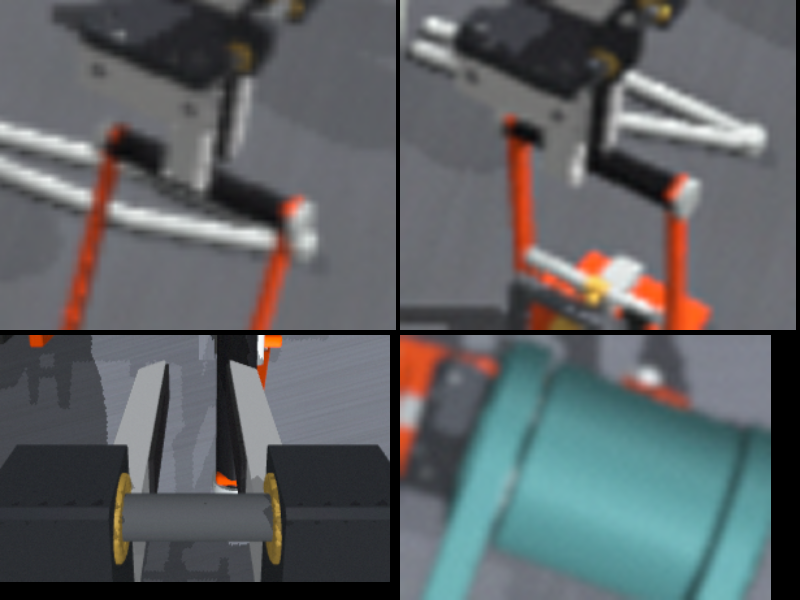

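The wrist panel of the montage shows the bar between the fingers and close to the rear (right) one, with its left edge at raw column ~297. I'll check numerically where the bar must be.

Run:
```python
from h import *
s=snap("wrist");o=robot.get_obs();t=o["tool_pos"]
print("tool clamp",(t-O)@U,(t-O)@N,t[2])
g=lambda x,l,z:proj(s,O*[1,1,0]+U*x+N*l+[0,0,z]).round(0).tolist()
xt=(t-O)@U; lt=(t-O)@N
for w in(.0122,-.0122): print("pad inner tip",w,g(xt+w,lt+.008,t[2]),g(xt+w,lt-.008,t[2]),"up40",g(xt+w,lt-.008,t[2]+.04))
for xb in(-.102,-.108,-.114,-.12,-.126): print("bar",xb,"front edge at l=+55,0,-55",[g(xb+.009,l,.203) for l in(.055,0,-.055)],"rear",[g(xb-.009,l,.203) for l in(.055,-.055)])
f=cv2.cvtColor(s["frame"],cv2.COLOR_RGB2HSV)
for r in(200,215,230,245,260,280,300,320,335,345,350): print(r,[tuple(int(k) for k in f[r,c]) for c in range(252,352,8)])
```

```text
tool clamp -0.10502837067768389 -0.0003767090077860249 0.18495922099123677
pad inner tip 0.0122 [259.0, 260.0] [259.0, 237.0] up40 [254.0, 263.0]
pad inner tip -0.0122 [298.0, 260.0] [298.0, 236.0] up40 [301.0, 263.0]
bar -0.102 front edge at l=+55,0,-55 [[260.0, 342.0], [258.0, 261.0], [255.0, 167.0]] rear [[288.0, 341.0], [288.0, 166.0]]
bar -0.108 front edge at l=+55,0,-55 [[269.0, 342.0], [268.0, 261.0], [266.0, 166.0]] rear [[298.0, 341.0], [300.0, 166.0]]
bar -0.114 front edge at l=+55,0,-55 [[279.0, 341.0], [278.0, 261.0], [277.0, 166.0]] rear [[308.0, 341.0], [311.0, 166.0]]
bar -0.12 front edge at l=+55,0,-55 [[288.0, 341.0], [288.0, 261.0], [288.0, 166.0]] rear [[317.0, 341.0], [322.0, 166.0]]
bar -0.126 front edge at l=+55,0,-55 [[298.0, 341.0], [299.0, 260.0], [300.0, 166.0]] rear [[327.0, 341.0], [333.0, 166.0]]
200 [(94, 7, 244), (26, 164, 253), (102, 8, 158), (94, 12, 148), (110, 28, 82), (110, 23, 99), (95, 67, 23), (90, 9, 27), (115, 27, 56), (114, 34, 38), (26, 165, 253), (90, 3, 252), (90, 3, 251)]
215 [(14, 255, 255), (14, 255, 255), (14, 255, 255), (13, 255, 255)
[... 1292 characters left out ...]
 40), (15, 13, 40), (111, 11, 167), (103, 11, 166), (111, 36, 50), (115, 33, 47)]
335 [(120, 30, 43), (113, 24, 138), (109, 29, 123), (107, 29, 125), (109, 31, 140), (109, 33, 125), (114, 47, 27), (105, 37, 41), (120, 11, 45), (105, 9, 165), (110, 5, 165), (102, 39, 33), (102, 27, 47)]
345 [(111, 31, 138), (112, 27, 140), (109, 23, 120), (108, 27, 123), (118, 25, 123), (115, 25, 122), (7, 158, 200), (6, 197, 155), (110, 19, 40), (110, 7, 117), (21, 31, 114), (21, 167, 154), (107, 41, 44)]
350 [(115, 23, 134), (111, 30, 137), (110, 26, 119), (109, 29, 123), (114, 29, 123), (114, 29, 140), (102, 13, 202), (99, 8, 225), (130, 19, 40), (100, 7, 112), (105, 4, 119), (21, 159, 112), (107, 48, 48)]
```

>>> step_arm([
  [[0, 0, 5, 0, 30], [0, 0, 12, 0, 30], [0, 0, 30, 0, 30], [0, 0, 60, 0, 30], [0, 0, 90, 0, 30], [0, 0, 120, 0, 60], [0, 0, 120, 0, 90], [0, 0, 120, 0, 90]],
])

```text
time: 17.37
tool_pos: [0.4358, -0.1038, 0.3079]
ee_rot: [3.141, -0.006, -0.288]
wrist_force: [-0.3, -0.1, -1.0]
width: 0.0447
```

```bash
cat >> h.py <<'E'
def runs(s,row,c0,c1,th=60):
    v=s["frame"][row,c0:c1].max(1)<th; e=np.flatnonzero(np.diff(np.r_[0,v.astype(int),0])); return [(int(a+c0),int(b+c0)) for a,b in e.reshape(-1,2) if b-a>4]
E
python3 - <<'E'
from h import *
s=snap("wrist","w5.png");o=robot.get_obs();t=o["tool_pos"];print(t,o["wrist_force"],(t-O)@U)
for l in(-.04,-.02,0,.02,.04):
    p=O+U*-.12+N*l+[0,0,.203]; q=proj(s,p); print(l,q.round(0),[(a,b,round(float((plane(s,a,q[1],.203)-O)@U)*1e3,1),round(float((plane(s,b,q[1],.203)-O)@U)*1e3,1)) for a,b in runs(s,int(q[1]),180,400)] if 0<=q[1]<420 else None)
b=snap("side");print(cap(b))
E
```

```text
[ 0.43510373 -0.1035792   0.30577778] [ 0.86854942  0.57974854 -0.91426606] -0.105046248684411
-0.04 [296. 165.] [(291, 311, -115.9, -133.8)]
-0.02 [295. 187.] [(291, 311, -115.9, -134.1)]
0 [295. 208.] [(291, 312, -116.0, -135.4)]
0.02 [295. 229.] [(291, 301, -116.0, -125.4), (302, 310, -126.4, -133.9)]
0.04 [295. 248.] [(291, 300, -116.1, -124.7), (303, 309, -127.5, -133.3)]
[([339.8, 189.7], 85, np.float64(-127.5), np.float64(254.4)), ([337.7, 201.6], 10, np.float64(-126.8), np.float64(202.2))]
```

>>> step_arm([
  [[-6, -19, 0, 0, 90], [-6, -19, -20, 0, 90], [-6, -19, -60, 0, 90], [-6, -19, -100, 0, 90], [-6, -19, -130, 0, 90], [-6, -19, -138, 0, 70], [-6, -19, -138, 0, 40], [-6, -19, -138, 0, 26]],
])

```text
time: 18.13
tool_pos: [0.4288, -0.1224, 0.1673]
ee_rot: [3.142, 0.0, -0.288]
wrist_force: [-1.0, -0.7, -1.2]
width: 0.0681
```

>>> step_arm([
  [[0, 0, 0, 0, 24], [0, 0, 0, 0, 24], [0, 0, 0, 0, 24], [0, 0, 0, 0, 24], [0, 0, 0, 0, 24]],
])

```text
time: 18.55
tool_pos: [0.4293, -0.1226, 0.1679]
ee_rot: [3.141, -0.002, -0.288]
wrist_force: [-0.4, -1.0, -0.6]
width: 0.0345
```

Run:
```python
from h import *
s=snap("wrist","w6.png");o=robot.get_obs();t=o["tool_pos"];print(t,o["wrist_force"],o["width"],(t-O)@U)
for r in(180,200,220,240,260,300,330): print(r,runs(s,r,200,380))
b=snap("side","sd1.png")
h=cv2.imread("pics/b.png");n=b["frame"][:,:,::-1]
for nm,(x0,y0,x1,y1) in(("jaw",(288,238,312,262)),("V",(265,268,290,292))):
    T=cv2.cvtColor(h,cv2.COLOR_BGR2GRAY)[y0:y1,x0:x1];I=cv2.cvtColor(n,cv2.COLOR_BGR2GRAY)[y0-8:y1+8,x0-8:x1+8]
    print(nm,cv2.minMaxLoc(cv2.matchTemplate(I,T,cv2.TM_CCOEFF_NORMED)))
print(proj(b,O+U*0+[0,0,.089]),proj(b,O+U*.008+[0,0,.089]))
```

```text
[ 0.42910646 -0.12256686  0.16756597] [ 0.16269543  0.0273685  -0.01448693] 0.030374429978356675 -0.1249534311023005
180 []
200 [(259, 294)]
220 [(260, 294)]
240 [(261, 276), (281, 302)]
260 [(261, 276), (282, 294)]
300 [(236, 246), (262, 276), (282, 294), (318, 328)]
330 [(200, 207), (230, 240), (263, 277), (283, 294), (324, 334), (357, 380)]
jaw (-0.46566322445869446, 0.7480471730232239, (2, 16), (9, 7))
V (-0.43558433651924133, 0.997740626335144, (16, 5), (8, 8))
[300.33271675 241.9461734 ] [299.04462558 243.52688317]
```

>>> step_arm([
  [[0, 0, 0, 0, 24], [0, 0, 0, 0, 24], [0, 0, 0, 0, 24], [0.6, 1.9, 0, 0, 24], [0.8, 2.9, 0, 0, 24], [0.8, 2.9, 0, 0, 24]],
])

```text
time: 19.15
tool_pos: [0.4296, -0.1193, 0.1669]
ee_rot: [-3.142, 0.0, -0.288]
wrist_force: [0.3, 0.1, 0.0]
width: 0.0227
```

>>> step_arm([
  [[0.3, 1.0, 0, 0, 24], [0.3, 1.0, 0, 0, 24], [0.3, 1.0, 0, 0, 24]],
])

```text
time: 19.4
tool_pos: [0.4299, -0.1185, 0.1669]
ee_rot: [3.141, 0.0, -0.288]
wrist_force: [-0.6, -0.4, -1.4]
width: 0.0226
```

>>> step_arm([
  [[0.3, 1.0, 0, 0, 24], [0.3, 1.0, 0, 0, 24], [0.3, 1.0, 0, 0, 24]],
])

```text
time: 19.65
tool_pos: [0.4301, -0.1181, 0.167]
ee_rot: [3.14, 0.0, -0.289]
wrist_force: [-1.0, -2.2, 0.1]
width: 0.0223
```

>>> step_arm([
  [[0.3, 1.0, 0, 0, 24], [0.3, 1.0, 0, 0, 24], [0.3, 1.0, 0, 0, 24]],
])

```text
time: 19.9
tool_pos: [0.4304, -0.117, 0.1668]
ee_rot: [3.141, 0.0, -0.288]
wrist_force: [-0.4, -3.3, -1.0]
width: 0.0225
```

>>> step_arm([
  [[0.3, 1.0, 0, 0, 24], [0.3, 1.0, 0, 0, 24], [0.3, 1.0, 0, 0, 24]],
])

```text
time: 20.15
tool_pos: [0.4306, -0.116, 0.1667]
ee_rot: [3.14, 0.0, -0.288]
wrist_force: [-0.8, -6.0, -2.4]
width: 0.0225
```

>>> step_arm([
  [[0.3, 1.0, 0, 0, 24], [0.3, 1.0, 0, 0, 24], [0.3, 1.0, 0, 0, 24]],
])

```text
time: 20.4
tool_pos: [0.4308, -0.1153, 0.1666]
ee_rot: [3.14, 0.0, -0.289]
wrist_force: [-1.2, -6.0, -3.0]
width: 0.0226
```

>>> step_arm([
  [[0.3, 1.0, 0, 0, 24], [0.3, 1.0, 0, 0, 24], [0.3, 1.0, 0, 0, 24]],
])

```text
time: 20.65
tool_pos: [0.4309, -0.1149, 0.1665]
ee_rot: [3.139, 0.001, -0.289]
wrist_force: [-1.2, -7.0, -2.6]
width: 0.0227
```

>>> step_arm([
  [[0.3, 1.0, 0, 0, 24], [0.3, 1.0, 0, 0, 24], [0.3, 1.0, 0, 0, 24]],
])

```text
time: 20.9
tool_pos: [0.4311, -0.1144, 0.1664]
ee_rot: [3.137, 0.001, -0.29]
wrist_force: [-0.7, -8.5, -3.4]
width: 0.0228
```

The stop is found: force rises steadily to 8.5 N with about 0.5 mm of progress per step. Now swinging the handle home.

>>> step_arm([
  [[-2.8, -9.6, 1, 0, 26], [-6.1, -21.1, 2.5, 0, 26], [-9.5, -32.7, 3.4, 0, 26], [-12.8, -44.2, 3.5, 0, 26], [-16.2, -55.7, 2.5, 0, 26], [-19.5, -67.2, 0.8, 0, 26], [-22.3, -76.8, -1, 0, 26], [-22.3, -76.8, -1, 0, 26]],
])

```text
time: 21.57
tool_pos: [0.4092, -0.1901, 0.166]
ee_rot: [-3.141, -0.0, -0.29]
wrist_force: [-0.1, 0.2, -0.6]
width: 0.0244
```

>>> step_arm([
  [[-0.6, -1.9, -0.3, 0, 26], [-1.1, -3.8, -0.6, 0, 26], [-1.1, -3.8, -0.6, 0, 26]],
])

```text
time: 21.82
tool_pos: [0.4084, -0.1927, 0.1654]
ee_rot: [-3.141, 0.0, -0.288]
wrist_force: [1.3, 0.5, 0.4]
width: 0.0246
```

>>> step_arm([
  [[-0.6, -1.9, 0, 0, 26], [-0.6, -1.9, 0, 0, 26], [-0.6, -1.9, 0, 0, 26]],
])

```text
time: 22.07
tool_pos: [0.4078, -0.1946, 0.1651]
ee_rot: [-3.141, 0.0, -0.288]
wrist_force: [0.4, 1.1, -1.2]
width: 0.0247
```

```bash
cat >> h.py <<'E'
def look(z=.2):
    s=snap("wrist");o=robot.get_obs();t=o["tool_pos"];print("tool",t.round(4),"x",((t-O)@U).round(4),"F",o["wrist_force"].round(1),"t",o["time"],o["width"])
    for l in(-.04,-.03,-.02):
        q=proj(s,O+U*((t-O)@U)+N*l+[0,0,z]); r=int(q[1])
        if 0<=r<420: print(l,[(a,b,round(float((plane(s,a,r,z)-O)@U)*1e3,1),round(float((plane(s,b,r,z)-O)@U)*1e3,1)) for a,b in runs(s,r,220,345)])
    return s
E
python3 -c "
from h import *
look()"
```

```text
tool [ 0.4078 -0.1947  0.1651] x -0.2001 F [ 0.7  2.3 -0.8] t 22.1167 0.024067649981934447
-0.04 [(258, 292, -190.4, -207.5)]
-0.03 [(258, 292, -190.1, -207.5)]
-0.02 [(258, 293, -189.9, -208.1)]
```

>>> step_arm([
  [[-0.6, -1.9, 0, 0, 26], [-0.6, -1.9, 0, 0, 26], [-0.6, -1.9, 0, 0, 26]],
])

```text
time: 22.37
tool_pos: [0.4076, -0.195, 0.165]
ee_rot: [-3.137, 0.0, -0.287]
wrist_force: [3.0, 5.9, -1.5]
width: 0.0246
```

>>> step_arm([
  [[-0.6, -1.9, 0, 0, 26], [-0.6, -1.9, 0, 0, 26], [-0.6, -1.9, 0, 0, 26]],
])

```text
time: 22.62
tool_pos: [0.4076, -0.195, 0.165]
ee_rot: [-3.133, 0.0, -0.285]
wrist_force: [3.5, 9.7, 0.1]
width: 0.0247
```

```bash
python3 -c "
from h import *
look()"
```

```text
tool [ 0.4076 -0.1951  0.1649] x -0.2006 F [ 3.8 10.4 -0.4] t 22.6667 0.02468221907844915
-0.04 [(257, 292, -190.5, -208.1)]
-0.03 [(258, 292, -190.8, -208.2)]
-0.02 [(258, 274, -190.6, -198.9), (276, 292, -199.9, -208.2)]
```

>>> step_arm([
  [[3.1, 10.6, 2, 0, 26], [6.1, 21.1, 3.5, 0, 26], [9.2, 31.7, 4.5, 0, 26], [12.3, 42.3, 5, 0, 26], [15.3, 52.8, 4.6, 0, 26], [18.4, 63.4, 3.7, 0, 26], [21.2, 73, 2.4, 0, 26], [21.2, 73, 2.4, 0, 26]],
])

```text
time: 23.33
tool_pos: [0.4281, -0.1233, 0.1673]
ee_rot: [-3.139, 0.001, -0.285]
wrist_force: [0.2, 0.3, 0.0]
width: 0.0247
```

>>> step_arm([
  [[0.6, 1.9, -0.2, 0, 26], [1.1, 3.8, -0.4, 0, 26], [1.1, 3.8, -0.4, 0, 26]],
])

```text
time: 23.58
tool_pos: [0.4284, -0.1217, 0.1667]
ee_rot: [-3.141, 0.002, -0.288]
wrist_force: [-0.8, -0.5, 0.7]
width: 0.0242
```

>>> step_arm([
  [[0.6, 1.9, -0.1, 0, 26], [0.6, 1.9, -0.1, 0, 26], [0.6, 1.9, -0.1, 0, 26]],
])

```text
time: 23.83
tool_pos: [0.4288, -0.1202, 0.1666]
ee_rot: [-3.142, 0.002, -0.289]
wrist_force: [-2.3, -2.0, -1.4]
width: 0.0242
```

>>> step_arm([
  [[0.6, 1.9, -0.1, 0, 26], [0.8, 2.9, -0.2, 0, 26], [0.8, 2.9, -0.2, 0, 26]],
])

```text
time: 24.08
tool_pos: [0.4298, -0.1172, 0.1664]
ee_rot: [3.141, 0.001, -0.288]
wrist_force: [-0.8, -3.0, -2.8]
width: 0.0248
```

>>> step_arm([
  [[0.4, 1.4, -0.1, 0, 26], [0.4, 1.4, -0.1, 0, 26], [0.4, 1.4, -0.1, 0, 26]],
])

```text
time: 24.33
tool_pos: [0.4305, -0.1158, 0.1669]
ee_rot: [3.142, 0.0, -0.288]
wrist_force: [-1.2, -3.4, -2.8]
width: 0.0245
```

```bash
python3 -c "
from h import *
look(.202)"
```

```text
tool [ 0.4306 -0.1158  0.167 ] x -0.118 F [-1.9 -2.4 -1.5] t 24.3833 0.02393970648381404
-0.04 [(270, 306, -114.3, -132.4)]
-0.03 [(271, 305, -114.7, -132.1)]
-0.02 [(271, 307, -114.6, -133.2)]
```

>>> step_arm([
  [[0.4, 1.4, -0.1, 0, 26], [0.4, 1.4, -0.1, 0, 26], [0.4, 1.4, -0.1, 0, 26]],
])

```text
time: 24.63
tool_pos: [0.4309, -0.1148, 0.1668]
ee_rot: [3.141, 0.0, -0.288]
wrist_force: [-1.3, -4.7, -2.3]
width: 0.0249
```

>>> step_arm([
  [[0.4, 1.4, -0.1, 0, 26], [0.4, 1.4, -0.1, 0, 26], [0.4, 1.4, -0.1, 0, 26]],
])

```text
time: 24.88
tool_pos: [0.4311, -0.114, 0.1667]
ee_rot: [3.139, 0.0, -0.289]
wrist_force: [-2.4, -5.8, -3.7]
width: 0.0244
```

>>> step_arm([
  [[0.3, 1, -0.1, 0, 26], [0.3, 1, -0.1, 0, 26], [0.3, 1, -0.1, 0, 26]],
])

```text
time: 25.13
tool_pos: [0.4312, -0.1137, 0.1666]
ee_rot: [3.138, 0.0, -0.289]
wrist_force: [-3.3, -7.4, -3.9]
width: 0.0246
```

>>> step_arm([
  [[-2.8, -9.6, 1, 0, 26], [-6.1, -21.1, 2.5, 0, 26], [-9.5, -32.7, 3.4, 0, 26], [-12.8, -44.2, 3.5, 0, 26], [-16.2, -55.7, 2.5, 0, 26], [-19.5, -67.2, 0.8, 0, 26], [-22.3, -76.8, -1, 0, 26], [-22.3, -76.8, -1, 0, 26]],
])

```text
time: 25.8
tool_pos: [0.4097, -0.1899, 0.1662]
ee_rot: [-3.141, -0.002, -0.29]
wrist_force: [-0.6, 0.0, -0.2]
width: 0.0242
```

>>> step_arm([
  [[-0.8, -2.9, -0.3, 0, 26], [-1.7, -5.8, -0.6, 0, 26], [-2.3, -7.7, -0.6, 0, 26], [-2.3, -7.7, -0.6, 0, 26], [-2.3, -7.7, -0.6, 0, 26]],
])

```text
time: 26.22
tool_pos: [0.4079, -0.1951, 0.165]
ee_rot: [-3.139, -0.001, -0.287]
wrist_force: [3.0, 4.1, 0.0]
width: 0.0242
```

```bash
python3 -c "
from h import *
look(.2)
b=snap('side','sd2.png');c,st=cen(mask(b,(45,100,40),(85,255,255),(265,235,310,290)));p=plane(b,*c,.055);print(c,(p-O)@U)
for f in('b.png','sd1.png','sd2.png'):
    q=cv2.imread('pics/'+f)
    # jaw plate orange run down the line through clamp axis
    print(f,[''.join('O' if (v[2]>150 and v[0]<60 and v[1]<110) else 'k' if v.max()<60 else '.' for v in [q[int(round(y)),int(round(x))] for x,y in [proj(b,O+U*k*.001+N*.02+[0,0,.089]) for k in range(-30,50,3)]])])
"
```

```text
tool [ 0.4079 -0.1952  0.1651] x -0.2006 F [ 3.2  4.  -0. ] t 26.2667 0.024349451683101958
-0.04 [(258, 292, -190.9, -208.0)]
-0.03 [(258, 292, -190.7, -208.1)]
-0.02 [(258, 292, -190.4, -208.1)]
[288.10650888 261.5147929 ] 0.0669816782714795
b.png ['.........OOO........kkkkkkk']
sd1.png ['.............OO..........kk']
sd2.png ['...............OOOO........']
```

The jaw has advanced about 10 mm and then 8 mm, and the glass has begun to move. Stroke 3.

>>> step_arm([
  [[3.1, 10.6, 2, 0, 26], [6.1, 21.1, 3.5, 0, 26], [9.2, 31.7, 4.5, 0, 26], [12.3, 42.3, 5, 0, 26], [15.3, 52.8, 4.6, 0, 26], [18.4, 63.4, 3.7, 0, 26], [21.2, 73, 2.4, 0, 26], [21.8, 75, 2.2, 0, 26]],
])

```text
time: 26.98
tool_pos: [0.4294, -0.1202, 0.1673]
ee_rot: [3.141, -0.0, -0.286]
wrist_force: [-1.6, -4.2, 4.0]
width: 0.0246
```

>>> step_arm([
  [[0.6, 2, -0.2, 0, 26], [1.2, 4, -0.5, 0, 26], [1.6, 5.5, -0.6, 0, 26], [1.6, 5.5, -0.6, 0, 26], [1.6, 5.5, -0.6, 0, 26]],
])

```text
time: 27.4
tool_pos: [0.4305, -0.1161, 0.1665]
ee_rot: [-3.141, 0.0, -0.289]
wrist_force: [-1.1, -3.6, 3.4]
width: 0.0245
```

>>> step_arm([
  [[0.4, 1.4, 0, 0, 26], [0.4, 1.4, 0, 0, 26], [0.4, 1.4, 0, 0, 26]],
])

```text
time: 27.65
tool_pos: [0.4308, -0.1151, 0.1664]
ee_rot: [3.141, 0.0, -0.289]
wrist_force: [-1.0, -5.0, 2.7]
width: 0.0246
```

>>> step_arm([
  [[0.4, 1.4, 0, 0, 26], [0.4, 1.4, 0, 0, 26], [0.4, 1.4, 0, 0, 26]],
])

```text
time: 27.9
tool_pos: [0.431, -0.1144, 0.1662]
ee_rot: [3.139, 0.0, -0.289]
wrist_force: [-0.5, -5.8, 1.3]
width: 0.0245
```

>>> step_arm([
  [[0.4, 1.4, 0, 0, 26], [0.4, 1.4, 0, 0, 26], [0.4, 1.4, 0, 0, 26]],
])

```text
time: 28.15
tool_pos: [0.4312, -0.1138, 0.1661]
ee_rot: [3.138, 0.0, -0.29]
wrist_force: [-1.5, -7.9, 1.4]
width: 0.0248
```

>>> step_arm([
  [[-2.8, -9.6, 1, 0, 26], [-6.1, -21.1, 2.5, 0, 26], [-9.5, -32.7, 3.4, 0, 26], [-12.8, -44.2, 3.5, 0, 26], [-16.2, -55.7, 2.5, 0, 26], [-19.5, -67.2, 0.8, 0, 26], [-22.3, -76.8, -1, 0, 26], [-22.3, -76.8, -1, 0, 26]],
])

```text
time: 28.82
tool_pos: [0.4086, -0.189, 0.1644]
ee_rot: [-3.14, 0.002, -0.29]
wrist_force: [0.9, -1.2, 0.1]
width: 0.0244
```

>>> step_arm([
  [[-0.8, -2.9, -0.3, 0, 26], [-1.7, -5.8, -0.6, 0, 26], [-2.3, -7.9, -0.6, 0, 26], [-2.3, -7.9, -0.6, 0, 26], [-2.3, -7.9, -0.6, 0, 26]],
])

```text
time: 29.23
tool_pos: [0.407, -0.1949, 0.1642]
ee_rot: [-3.139, 0.002, -0.287]
wrist_force: [2.4, 5.3, -3.5]
width: 0.0244
```

```bash
cat >> h.py <<'E'
def gl(s):
    c,st=cen(mask(s,(45,100,40),(85,255,255),(255,235,310,300)));return c.round(2),round(float((plane(s,*c,.055)-O)@U)*1e3,1)
def strip(s):
    q=s["frame"][:,:,::-1]; r=[]
    for l,z in((.02,.089),(0,.089),(.02,.06),(-.01,.06)):
        r.append(''.join('O' if (v[2]>130 and v[0]<70 and v[1]<120) else 'k' if v.max()<65 else 'g' if v[1]>v[2]+25 else '.' for v in [q[int(round(y)),int(round(x))] for x,y in [proj(s,O+U*k*.001+N*l+[0,0,z]) for k in range(-30,120,2)]]))
    return r
E
python3 -c "
from h import *
look(.2)
b=snap('side','sd3.png')
for f in('b.png','s','sd1.png','sd2.png','sd3.png'):
    if f=='s':continue
    s=dict(b,frame=cv2.imread('pics/'+f)[:,:,::-1].copy());print(f,gl(s) if f!='b.png' else '');print('\n'.join(strip(s)))
"
```

```text
tool [ 0.407  -0.1949  0.1642] x -0.2006 F [ 1.6  5.7 -3.6] t 29.2833 0.024244472114909335
-0.04 [(257, 292, -190.5, -208.0)]
-0.03 [(258, 292, -190.7, -208.0)]
-0.02 [(258, 292, -190.5, -208.1)]
b.png 
.............OOOOOO...........kkkkkkkkkkkkkkkkk.....OO.O..O..OOOOO....kkkkk
............OOOOOO...........kkkkkkkkkkkkkkkkkk..OO.....O.OOOOO......OO...k
OOOO....................kkkkkkkkkkkkkk.....OO.....O..OO.....kkkkkkkkkkkkkk.
.OOOOOOOO..........kkkkkkkkkkkkkkkkkk...O.....OOOOOOOO......OOO..kkkkkkkOOO
sd1.png (array([289.04, 260.5 ]), 61.9)
..................OOOOOOO..........kkkkkkkkkkkggggggggggggggggggggggkkkkkkk
..................OOOOOO............kkkkkkkkggggggggggggggggggggggggggg.kkk
OOOOOO..OOOOOOOO...........kk.kkkkkkkkkkkkggggggggggggggg...kkkkkkkkkkkkkk.
.........OOOOOO............kkkkkkkgggggggggggggggggggggggggggggkkkkkkkkkOOO
sd2.png (array([288.11, 261.51]), 67.0)
.......................OOOOOOO..........kkkkkkkkkggggggggggggggggggg..kkkkk
..................OOOOOOOOOOO..........kkkkkkkkkggggggggggggggggggggggg.kkk
OOOOOOOOOOOOOOOOOOOO.............kkkkkkkkkkkkggggggggggggg..kkkkkkkkkkkkkk.
.........OO.OOOOOOO...........kkkkkkkkkggggggggggggggggggggggggkkkkkkkkkOOO
sd3.png (array([287.89, 261.77]), 68.2)
............................OOOO........kkkkkkkkkkkkgggggggggggggggg..kkkkk
..................OOOOOOOOOOOOOO.....OO...kkkkkkkgggggggggggggggggggggg.kkk
OOOOOO..OOOOOOOOOOOOO............kkkkkkkkk.kkkkkgggggggggg..kkkkkkkkkkkkkk.
.........OO.OO.OOOOOO......OO...kkkkkkkggggggggggggggggggggggggkkkkkkkkkOOO
```

>>> step_arm([
  [[0.6, 1.9, 0, 0, 60], [0.6, 1.9, 0, 0, 80], [0.6, 1.9, 10, 0, 80], [0.6, 1.9, 45, 0, 80], [0.6, 1.9, 85, 0, 80], [20, 40, 86, 0, 80], [20, 80, 86, 0, 80], [20, 120, 86, 0, 80]],
])

```text
time: 30.0
tool_pos: [0.4282, -0.0766, 0.2534]
ee_rot: [3.141, -0.004, -0.291]
wrist_force: [-0.2, 0.0, -0.1]
width: 0.0733
```

>>> step_arm([
  [[0, 40, 0, 0, 80], [0, 80, 0, 0, 80], [0, 115, 0, 0, 80], [0, 125, 0, 0, 80], [0, 125, 0, 0, 80]],
])

```text
time: 30.42
tool_pos: [0.4274, 0.0501, 0.2525]
ee_rot: [-3.142, -0.003, -0.284]
wrist_force: [1.0, -1.3, -0.1]
width: 0.0753
```

Run:
```python
from h import *
s=snap("wrist","w7.png");o=robot.get_obs();print(o["tool_pos"],o["ee_rot"],s["C"],o["time"])
f=s["frame"]
def cls(v):
    v=v.astype(int); return 'O' if v[0]>110 and v[2]<80 and v[1]<.55*v[0] else 'Y' if v[0]>120 and v[2]<.6*v[0] else 'k' if v.max()<65 else 'g' if v[1]>v[0]+20 else '.'
for l in(.03,.024,.02,.01,0,-.01,-.02,-.024):
    for z in (.06,):
        a=proj(s,O+U*.1+N*l+[0,0,z]);b=proj(s,O+U*-.04+N*l+[0,0,z])
        y=int(round((a[1]+b[1])/2)); x0,x1=sorted((int(a[0]),int(b[0])))
        x0=max(0,x0);x1=min(559,x1); print(l,y,x0,x1,''.join(cls(v) for v in f[y,x0:x1]))
print([ (k,proj(s,O+U*k*.001+[0,0,.06]).round(1).tolist()) for k in(0,20,40,60,80)])
```

```text
[0.42748023 0.04850087 0.25214786] [ 3.14063760e+00 -2.31547070e-03 -2.86094311e-01] [0.50530451 0.02558783 0.4575422 ] 30.4667
0.03 170 227 349 kkkkkkk....YYYYYYYYYYYYYYYYYYYYYYYYYYYYY.YYYkkkkkk.YYYYYYYYYYYYYYOOOOOOOOOOOOOOOOOOOOOOOOOOOOOOOOOOOOOOOOOOOOOOOOOOOOOOOOO
0.024 165 227 349 kkkkkkkkkkk.Y.ggggggggggggggggg.YYYYYYYYYYY.kkkkkkkYYYYYYYYYYYYYOOOOOOOOOOOOOOOOOOOOOOOOOOOOOOOOOOOOOOOOOOOOOOOOOOOOOOOOOO
0.02 162 227 350 kkkkkkkkgggggggggggggggggggggggggggg...YYYYYkkkkkk.YYYYYYYYYYYYYYOOOOOOOOOOOOOOOOOOOOOOOOOOOOOOOOOOOOOOOOOOOOOOOOOOOOOOOOOO
0.01 153 226 350 kkgggggggggggggggggggggggggggggggggggggggggg.kkkkkkkYYYY..YYYYYYYOOOOOOOOOOOYOOOOOYYYYYYYYYYYYYYYYYYYYYYYYYYYYYYYYYYYYYYYYYY
0 144 226 350 gggggggggggggggggggggggggggggggggggggggggggggkkkkkkkYYYYYYYYYYY...OOOOOOOOOO................................................
-0.01 135 226 351 kggggggggggggggggggggggggggggggggggggggggggggkkkkkkkYYYYYYYYYYYYYYOOOOOOOOOOOOOOOOOOOOOOOOOOOOOOOOOOOOOOOOOOOOOOOOOOOOOOOOOOO
-0.02 125 225 351 kkkkkkkkkggggggggggggggggggggggggggggggYYYYYYYkkkkkkkYYYYYYYYYYYYYYOOOOOOOOOOOOOOOOOOOOOOOOOOOOOOOOOOOOOOOOOOOOOOOOOOOOOOOOOOO
-0.024 122 225 352 kkkkkkkkkkk..Y.gggggggggggggggggg..YYYYYYYYYYYkkkkkkkYYYYYYYYYYYYYYOOOOOOOOOOOOOOOOOOOOOOOOOOOOOOOOOOOOOOOOOOOOOOOOOOOOOOOOOOOO
[(0, [315.4, 143.8]), (20, [297.7, 143.8]), (40, [279.9, 143.8]), (60, [262.1, 143.8]), (80, [244.4, 143.8])]
```

Run:
```python
from h import *
s=snap("wrist"); T=np.array(s["T_tool_cam"])
def pose(p,r):
    M=np.eye(4);M[:3,:3]=R.from_euler('xyz',r).as_matrix();M[:3,3]=p;M=M@T;return dict(K=s["K"],C=M[:3,3],A=M[:3,:3])
a=pose((.48217,.06146,.30691),(3.141,0,1.286))
f=cv2.imread("pics/w4.png")[:,:,::-1]
def cls(v):
    v=v.astype(int); return 'O' if v[0]>110 and v[2]<80 and v[1]<.55*v[0] else 'Y' if v[0]>120 and v[2]<.6*v[0] else 'k' if v.max()<65 else 'g' if v[1]>v[0]+20 else '.'
X=lambda q,u,v,z:round(float((plane(q,u,v,z)-O)@U)*1e3,1)
for c in(175,185,205,225,235):
    st=''.join(cls(v) for v in f[180:290:2,c]); print(c,st)
    raw=180+c/2
    ks=[i for i,x in enumerate(st) if x=='k']
    if ks: 
        k0,k1=ks[0],[i for i in ks if i<ks[0]+20][-1]+1; o=st.find('O',k1)
        print(' pad',k0,k1,'plate',o,' x padbackT',X(a,raw,190+k1,.084),' plateT',X(a,raw,190+o,.089))
b=s
g=s["frame"]
for r in(122,125,135,153,162):
    st=''.join(cls(v) for v in g[r,255:320]); k0=st.find('k'); k1=k0
    while st[k1]=='k':k1+=1
    o=st.find('O',k1); print(r,k0,k1,o,'now padfront',X(s,255+k0,r,.084),'padback',X(s,255+k1,r,.084),'plate',X(s,255+o,r,.089))
c,_=cen(mask(s,(45,80,40),(85,255,255),(200,80,300,210)));print("glass",(plane(s,*c,.055)-O)@U,(plane(s,*c,.055)-O)@N)
```

```text
175 ggYYYYYYYY...kkkkkkkkkkkk.YYYYYYYYYYYYOOOOOOOOOOOOOOOOO
 pad 13 25 plate 38  x padbackT 23.2  plateT 7.3
185 gggggg.YYYYY.kkkkkkkkkkkkOOOOOOOOOOOOOOOOOOOOOOOOOOOOOO
 pad 13 25 plate 25  x padbackT 23.2  plateT 24.7
205 gggggggggYYY.kkkkkkkkkkkk.OOOOOOOOOOOOOOOOOOOOOOOY.....
 pad 13 25 plate 26  x padbackT 23.2  plateT 23.3
225 ggggg.YYYYYY.kkkkkkkkkkkkYYYYYYYYYYYYYOOOOOOOOOOOOOOOOO
 pad 13 25 plate 38  x padbackT 23.1  plateT 7.2
235 g.YYYYYYYYYY.kkkkkkkkkkkk.OOOOOOOOOOOOOOOOOOOOOOOOOOOOO
 pad 13 25 plate 26  x padbackT 23.1  plateT 23.3
122 14 21 35 now padfront 49.4 padback 42.1 plate 27.7
125 14 21 35 now padfront 49.4 padback 42.1 plate 27.7
135 14 21 35 now padfront 49.5 padback 42.2 plate 27.6
153 14 21 35 now padfront 49.8 padback 42.3 plate 27.6
162 15 21 35 now padfront 48.8 padback 42.4 plate 27.5
glass 0.0766860508096069 -0.00023275499907036724
```

Run:
```python
from h import *
s=snap("wrist"); T=np.array(s["T_tool_cam"])
M=np.eye(4);M[:3,:3]=R.from_euler('xyz',(3.141,0,1.286)).as_matrix();M[:3,3]=(.48217,.06146,.30691);M=M@T;a=dict(K=s["K"],C=M[:3,3],A=M[:3,:3])
f=cv2.imread("pics/w4.png")[:,:,::-1]
for c in(175,165,190,225): print("w4 col",180+c/2,[(r, tuple(int(x) for x in f[2*(r-100),c])) for r in range(200,242)])
g=s["frame"]
for r in(125,135,160): print("now row",r,[(c,tuple(int(x) for x in g[r,c])) for c in range(268,312)])
X=lambda q,u,v,z:round(float((plane(q,u,v,z)-O)@U)*1e3,1)
print("w4 rows->x z.089",[(r,X(a,280,r,.089)) for r in(200,210,220,230,240)])
print("now cols->x z.089",[(c,X(s,c,135,.089)) for c in(270,280,290,300,310)])
```

```text
w4 col 267.5 [(200, (116, 89, 57)), (201, (104, 80, 52)), (202, (70, 56, 42)), (203, (36, 34, 32)), (204, (26, 29, 28)), (205, (28, 26, 29)), (206, (25, 25, 29)), (207, (27, 30, 26)), (208, (29, 29, 31)), (209, (26, 26, 29)), (210, (33, 32, 32)), (211, (33, 34, 31)), (212, (37, 37, 38)), (213, (40, 42, 40)), (214, (37, 40, 38)), (215, (77, 65, 46)), (216, (134, 106, 49)), (217, (169, 132, 55)), (218, (183, 143, 58)), (219, (183, 144, 57)), (220, (185, 146, 57)), (221, (245, 209, 77)), (222, (253, 232, 88)), (223, (254, 242, 97)), (224, (255, 243, 97)), (225, (252, 228, 87)), (226, (225, 176, 67)), (227, (156, 103, 38)), (228, (139, 64, 21)), (229, (136, 46, 10)), (230, (137, 45, 13)), (231, (138, 45, 12)), (232, (177, 56, 0)), (233, (238, 75, 0)), (234, (254, 98, 0)), (235, (255, 110, 0)), (236, (255, 113, 0)), (237, (255, 113, 0)), (238, (255, 110, 0)), (239, (255, 110, 0)), (240, (255, 111, 0)), (241, (255, 115, 0))]
w4 col 262.5 [(200, (141, 108, 66)), (201, (132, 101, 66)), (202, (87, 70, 49)), (203, (40, 35, 31)), (204, (26, 28, 29)), (205, (28, 31, 30)), (206, (32, 34, 33)), (2
[... 4985 characters left out ...]
87, (136, 108, 41)), (288, (136, 105, 41)), (289, (129, 69, 23)), (290, (171, 54, 4)), (291, (194, 62, 7)), (292, (200, 65, 10)), (293, (200, 64, 6)), (294, (200, 65, 2)), (295, (200, 62, 0)), (296, (202, 64, 7)), (297, (201, 66, 5)), (298, (188, 62, 12)), (299, (148, 93, 54)), (300, (198, 62, 0)), (301, (199, 62, 0)), (302, (199, 62, 3)), (303, (198, 63, 6)), (304, (199, 61, 0)), (305, (198, 60, 0)), (306, (213, 69, 6)), (307, (255, 108, 0)), (308, (255, 107, 0)), (309, (255, 107, 0)), (310, (255, 107, 0)), (311, (255, 109, 0))]
w4 rows->x z.089 [(200, 44.2), (210, 31.2), (220, 18.0), (230, 4.6), (240, -9.1)]
now cols->x z.089 [(270, 47.3), (280, 37.0), (290, 26.6), (300, 16.3), (310, 5.9)]
```

The jaw has moved 24 mm, or 3 teeth. The pad is pressed about 5 mm with the glass against the V, so one more tooth should give about 13 mm, inside the window. I'll go back for stroke 4.

>>> step_arm([
  [[-3, -40, 0, 0, 85], [-6, -80, 0, 0, 85], [-9, -120, 0, 0, 85], [-12, -160, 0, 0, 85], [-16, -200, 0, 0, 85], [-19, -235, 0, 0, 85], [-19, -242, 0, 0, 85], [-19, -242, 0, 0, 85]],
])

```text
time: 31.23
tool_pos: [0.4069, -0.1971, 0.2505]
ee_rot: [3.141, 0.001, -0.296]
wrist_force: [0.1, -0.8, -0.1]
width: 0.0799
```

>>> step_arm([
  [[0, 0, -30, 0, 85], [0, 0, -65, 0, 85], [0, 0, -87, 0, 60], [0, 0, -87, 0, 40], [0, 0, -87, 0, 26], [0, 0, -87, 0, 26], [0, 0, -87, 0, 26], [0, 0, -87, 0, 26]],
])

```text
time: 31.9
tool_pos: [0.4093, -0.1941, 0.1664]
ee_rot: [3.14, -0.004, -0.288]
wrist_force: [0.0, 0.3, -0.0]
width: 0.0431
```

```bash
python3 -c "
from h import *
look(.2)"
```

```text
tool [ 0.4091 -0.194   0.166 ] x -0.1991 F [-0.1  0.1  0.1] t 31.95 0.039337085547253244
-0.04 [(261, 295, -190.8, -208.1)]
-0.03 [(261, 295, -190.6, -208.1)]
-0.02 [(261, 278, -190.3, -199.3), (281, 295, -200.8, -208.2)]
```

>>> step_arm([
  [[0, 0, 0, 0, 26], [0, 0, 0, 0, 26], [0, 0, 0, 0, 26], [0, 0, 0, 0, 26], [0, 0, 0, 0, 26]],
])

```text
time: 32.37
tool_pos: [0.4081, -0.1936, 0.164]
ee_rot: [3.142, 0.0, -0.288]
wrist_force: [0.4, 1.2, 0.4]
width: 0.0243
```

>>> step_arm([
  [[3.1, 10.6, 2, 0, 26], [6.1, 21.1, 3.5, 0, 26], [9.2, 31.7, 4.3, 0, 26], [12.3, 42.3, 4.6, 0, 26], [15.3, 52.8, 4, 0, 26], [18.4, 63.4, 2.8, 0, 26], [20.6, 71, 1.5, 0, 26], [20.6, 71, 1.5, 0, 26]],
])

```text
time: 33.03
tool_pos: [0.4299, -0.122, 0.1672]
ee_rot: [3.139, -0.004, -0.286]
wrist_force: [0.0, -4.0, 3.0]
width: 0.0248
```

>>> step_arm([
  [[0.6, 2, -0.2, 0, 26], [1.2, 4, -0.5, 0, 26], [1.2, 4, -0.5, 0, 26], [1.2, 4, -0.5, 0, 26]],
])

```text
time: 33.37
tool_pos: [0.4305, -0.1195, 0.1665]
ee_rot: [3.138, -0.003, -0.288]
wrist_force: [-0.9, -5.3, 4.8]
width: 0.0246
```

>>> step_arm([
  [[0.6, 2, -0.2, 0, 26], [1, 3.5, -0.3, 0, 26], [1, 3.5, -0.3, 0, 26]],
])

```text
time: 33.62
tool_pos: [0.4314, -0.1163, 0.166]
ee_rot: [3.137, -0.003, -0.289]
wrist_force: [-0.5, -6.3, 3.9]
width: 0.0243
```

>>> step_arm([
  [[0.6, 2, -0.2, 0, 26], [0.6, 2, -0.2, 0, 26], [0.6, 2, -0.2, 0, 26]],
])

```text
time: 33.87
tool_pos: [0.4319, -0.1148, 0.1657]
ee_rot: [3.137, -0.003, -0.289]
wrist_force: [-2.1, -6.5, 4.8]
width: 0.0247
```

>>> step_arm([
  [[0.4, 1.4, -0.1, 0, 26], [0.4, 1.4, -0.1, 0, 26], [0.4, 1.4, -0.1, 0, 26]],
])

```text
time: 34.12
tool_pos: [0.432, -0.1142, 0.1656]
ee_rot: [3.135, -0.003, -0.29]
wrist_force: [-1.9, -9.0, 3.2]
width: 0.0246
```

Force is up by 2.5 N for 0.6 mm, so I'm on the stop. One more small step, then home.

>>> step_arm([
  [[0.4, 1.4, -0.1, 0, 26], [0.4, 1.4, -0.1, 0, 26], [0.4, 1.4, -0.1, 0, 26]],
])

```text
time: 34.37
tool_pos: [0.4322, -0.1136, 0.1655]
ee_rot: [3.133, -0.003, -0.29]
wrist_force: [-2.7, -11.6, 3.6]
width: 0.0243
```

>>> step_arm([
  [[-2.8, -9.6, 1, 0, 26], [-6.1, -21.1, 2.5, 0, 26], [-9.5, -32.7, 3.4, 0, 26], [-12.8, -44.2, 3.5, 0, 26], [-16.2, -55.7, 2.5, 0, 26], [-19.5, -67.2, 0.8, 0, 26], [-22.3, -76.8, -1, 0, 26], [-22.3, -76.8, -1, 0, 26]],
])

```text
time: 35.03
tool_pos: [0.4095, -0.1871, 0.1624]
ee_rot: [-3.14, 0.002, -0.289]
wrist_force: [-0.0, 0.5, -0.5]
width: 0.0245
```

>>> step_arm([
  [[-0.8, -2.9, -0.3, 0, 26], [-1.7, -5.8, -0.6, 0, 26], [-2.3, -7.7, -0.6, 0, 26], [-2.3, -7.7, -0.6, 0, 26]],
])

```text
time: 35.37
tool_pos: [0.4075, -0.1943, 0.1623]
ee_rot: [-3.141, 0.001, -0.288]
wrist_force: [-1.2, 1.0, -1.5]
width: 0.0246
```

```bash
python3 -c "
from h import *
look(.2)"
```

```text
tool [ 0.4076 -0.1943  0.1624] x -0.1999 F [ 0.2  1.2 -1. ] t 35.4167 0.024365564943699743
-0.04 [(257, 292, -189.9, -207.2)]
-0.03 [(258, 292, -190.1, -207.2)]
-0.02 [(258, 293, -189.9, -207.8)]
```

>>> step_arm([
  [[0.6, 1.9, 0, 0, 60], [0.6, 1.9, 0, 0, 80], [0.6, 1.9, 10, 0, 80], [0.6, 1.9, 45, 0, 80], [0.6, 1.9, 85, 0, 80], [20, 40, 88, 0, 80], [20, 80, 88, 0, 80], [20, 120, 88, 0, 80]],
])

```text
time: 36.08
tool_pos: [0.4287, -0.0744, 0.2529]
ee_rot: [3.141, -0.004, -0.291]
wrist_force: [1.5, 0.4, -0.7]
width: 0.0738
```

>>> step_arm([
  [[0, 40, 0, 0, 80], [0, 80, 0, 0, 80], [0, 115, 0, 0, 80], [0, 125, 0, 0, 80], [0, 125, 0, 0, 80], [0, 125, 0, 0, 80]],
])

```text
time: 36.58
tool_pos: [0.4279, 0.0499, 0.2515]
ee_rot: [3.141, -0.001, -0.287]
wrist_force: [0.1, 0.3, -0.4]
width: 0.0753
```

Run:
```python
from h import *
s=snap("wrist","w8.png");o=robot.get_obs();print(o["tool_pos"],o["time"],o["wrist_force"])
X=lambda u,v,z:round(float((plane(s,u,v,z)-O)@U)*1e3,1)
g=s["frame"]
for l in(-.022,-.01,.02):
    r=int(round(proj(s,O+U*.05+N*l+[0,0,.084])[1])); v=g[r].astype(int)
    k=[a for a in runs(s,r,255,300,65)]
    print(r,k,[(X(a,r,.084),X(b,r,.084)) for a,b in k],[(c,tuple(v[c])) for c in range(264,300,2)])
c,_=cen(mask(s,(45,80,40),(85,255,255),(200,80,300,210)));p=plane(s,*c,.055)-O;print("glass",p@U,p@N)
print("cols z.089",[(c,X(c,135,.089)) for c in(270,280,290)])
b=snap("side");print(cap(b),gl(b))
```

```text
[0.42796266 0.04924835 0.25124454] 36.6333 [-0.0702253  -0.20677699  0.85259996]
125 [(270, 277)] [(49.7, 42.4)] [(264, (np.int64(153), np.int64(116), np.int64(65))), (266, (np.int64(168), np.int64(126), np.int64(75))), (268, (np.int64(159), np.int64(121), np.int64(71))), (270, (np.int64(35), np.int64(36), np.int64(35))), (272, (np.int64(37), np.int64(36), np.int64(38))), (274, (np.int64(36), np.int64(35), np.int64(36))), (276, (np.int64(45), np.int64(39), np.int64(33))), (278, (np.int64(160), np.int64(122), np.int64(69))), (280, (np.int64(167), np.int64(127), np.int64(71))), (282, (np.int64(170), np.int64(128), np.int64(74))), (284, (np.int64(143), np.int64(89), np.int64(48))), (286, (np.int64(192), np.int64(63), np.int64(6))), (288, (np.int64(202), np.int64(66), np.int64(6))), (290, (np.int64(202), np.int64(66), np.int64(5))), (292, (np.int64(204), np.int64(65), np.int64(10))), (294, (np.int64(151), np.int64(71), np.int64(32))), (296, (np.int64(175), np.int64(133), np.int64(82))), (298, (np.int64(202), np.int64(152), np.int64(92)))]
136 [(270, 277)] [(49.9, 42.5)] [(264, (np.int64(
[... 1441 characters left out ...]
 np.int64(102), np.int64(61))), (284, (np.int64(130), np.int64(80), np.int64(43))), (286, (np.int64(190), np.int64(60), np.int64(3))), (288, (np.int64(200), np.int64(61), np.int64(0))), (290, (np.int64(200), np.int64(61), np.int64(0))), (292, (np.int64(200), np.int64(64), np.int64(5))), (294, (np.int64(128), np.int64(75), np.int64(42))), (296, (np.int64(139), np.int64(105), np.int64(67))), (298, (np.int64(145), np.int64(109), np.int64(67)))]
glass 0.07707785685215326 -3.740029453600567e-05
cols z.089 [(270, 49.7), (280, 39.4), (290, 29.0)]
[([348.6, 190.2], 16, np.float64(-206.4), np.float64(189.3)), ([336.8, 190.9], 34, np.float64(-104.9), np.float64(267.1))] (array([287.68, 261.66]), 68.2)
```

```bash
python3 -c "
from bench import robot
print(robot.get_obs()['qvel'].round(4), robot.close_job())"
```

```text
the job is handed in; nothing more can be done
[-0.0148  0.0021  0.0055  0.005  -0.0009  0.0049] None
```

The job is done and handed in at about 36.6 s of the 72 s. The interface reports no verdict.

**What I did**
- I stood the green paperweight on the bed about 11 mm short of the seat by the camera reading, instead of the 2 to 8 mm asked. It was still inside the step's limits, and I let go of it there.
- I pumped the handle four strokes, each to the rubber stop at about 8 to 12 N measured at the crossbar. I then swung the handle home and let go.

**Last checks**
- **Jaw:** it had moved 24 mm by the third stroke and about 32 mm by the end.
- **Pad:** the gap behind it shrank from about 21 mm to about 8.5 mm, so it is pressed in roughly 12.5 mm. That is past halfway but inside the 4.5 to 15.5 mm window. After three strokes it was about 5 mm, too close to the lower limit to stop there.
- **Glass:** it reads x 77 mm and y 0 in the clamp frame, against a seat at 75 mm. It did not move during the fourth stroke, so it is home in the V.
- **Handle:** the crossbar was at x about -199 mm just before release, which is home. The robot was clear of everything.

**What disagreed**
- **First stroke:** my first hold on the crossbar was shallow. The bar stopped short while the fingers slid about 20 mm past it, with forces under about 10 N. I could not explain how, so I lifted off, took a deeper hold and finished that stroke normally.
- **Side camera:** it reads the glass at 68 mm. It disagreed with the other cameras by several mm elsewhere too, so I relied on the wrist camera.

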